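Hang the washed utensils on the sprung drip rack

ROBOT

A 6-joint arm with a two-finger parallel gripper is mounted at the origin on the work surface. World frame = base frame: x ahead of the robot, y to its left, z up, the work surface at z = 0. Lengths are in m, angles in degrees, forces in N, time in s.
With the tool pointing down it reaches from about 0.4 to 0.825 m from the base axis. Payload 7 kg.
Tool frame: the origin (TCP) lies at the centre of the arm's flange, where the gripper is bolted on; the fingertips stand 178 mm ahead of it and the grasp point (between the pads) lies 159 mm ahead of it (tip_reach is the distance from the TCP to the fingertips, in m); z points along the fingers, y is the line along which they close (so a half turn about z gives the same grasp; the last joint's range is limited). The gripper opens to 88 mm and grips with 3 to 60 N. Pads are 19 mm wide; open, the fingers measure 130 mm over their backs; the gripper's body (78 mm by 193 mm) begins 47 mm behind the grasp point.
Start: joints at [-47.607, 20.546, 0.682, 0, -70.136, -16.507], TCP at [0.295, -0.607, 0.405] pointing down, gripper open.
Joint ranges: [-176.03, 176.03], [-82.01, 121.73], [-58.28, 71.71], [-173.87, 95.51], [-174.79, -0.11], [-173.66, 173.66]. Speed limits (degrees/s): [136.94, 136.94, 172.46, 180, 180, 180].

INTERFACE

Orientations are given as [roll, pitch, yaw] about the fixed x, y, z axes, in that order (R = Rz(yaw) Ry(pitch) Rx(roll)).
In Python, from plant import * gives the robot as it stands.
- The arm moves only by the shell command python3 -m handwheel 'ROWS'. ROWS is JSON, a list of rows, each a list of 7 numbers: the opening, from -1 (shut) to 1 (fully open), then the shift along the tool's x, y, z as a fraction of full scale, then the turn, a rotation vector about the tool's x, y, z as a fraction of full scale. A call has 1 to 5 rows; each row shifts and turns the commanded pose from where the row before left it, along the tool's axes as they then stand; what a row does not reach is not made up. Full scale, the value 1, is 0.025 m for a shift and 6 degrees for a turn. A row lasts 1/8 s, in which the tool goes at most 62.5 mm and 10.7 degrees, less where a joint would pass 70% of its speed; a pose out of reach is approached as far as the arm can. A call with a number of a shift or a turn outside -1 to 1 is refused whole. A call with a gripper value outside its range is refused whole. The fingers move at their own pace and stop on an object; the grip force is fixed at half the most. Time passes only in rows, so rows that do not move let the fingers close. It gives the time, the measured TCP pose, the force, the opening and the grip force at its end, in the units of the state.
- get_obs(): the state, without advancing time (a new reading comes with each control period).
- snapshot(name): name is "scene" or "top" or "wrist"; returns a dict with "color" (384x512x3 uint8, red, green, blue), "fx", "fy", "cx", "cy" (pixels), "k1" (the pictures are not rectified: a ray, as slopes to the right and down, at radius r is drawn at 1 + k1 r^2 times it, then the intrinsics apply), "R" (3x3) and "t" (3): a world point X has camera coordinates R X + t; the wrist camera has in their place "tool_from_camera" (4x4, takes a point from camera to tool coordinates, whose origin is the TCP and whose axes are the flange's). Camera axes: x right, y down, z forward; pixel columns grow to the right and rows downward; lengths in m; the calibration is good to about 2 mm. A picture is of the moment at which its call begins: read the wrist's pose just before it. There is no depth.
- close_job(): hands the job in; it is judged then, once.
The state is a dict: "clock": time; "joint_pos": joint angles; "qvel": joint speeds; "tau": joint torques, N m; "tool_pos": TCP position; "orientation": TCP orientation; "force": force on the tool from outside, world axes, zero at the start; "moment": the same for the moment, N m; "opening": finger opening in m; "gripper_force": force on a finger pad.
Only numpy, scipy, OpenCV 4.12 (cv2) and the standard library are available. Lean on these libraries where they do the work, as an engineer would, in place of code of your own. Each camera call takes 0.05 s, during which the arm holds its last target. There are 200 camera calls.

TASK

Hang every utensil lying on the worktop (two or three of masher, brush and meat tenderiser) upright on the sprung drip rack, each by its guard on a hook of its own, in any order. Pinch each by its handle and stand it up within the fingers by pressing its foot on the worktop, then slide its shank between a hook's prongs, lower it gently so that the hook never hits its bottom stop, let go, and wait until the hook has stopped bobbing before you fetch the next. Leave the other kitchen things where they are.

Things in the scene. Friction and masses are not known exactly. Their poses are not given: they have to be found in the camera images.
- masher_grip (a point): a potato masher: square perforated steel plate as its foot, two bent wires above it, black handle; absent in some starts. Point: centre of the steel collar (26 mm across, 6 mm long) half-way up its round handle (18 mm thick, 60 mm long), where it is pinched. Own x: along the utensil from foot to handle end, up when upright. Foot face 146 mm below the collar. 270 g, centre of mass about 100 mm below the collar.
- masher_guard (a point): centre of the underside (towards the foot) of the masher's guard, a 44 x 44 x 6 mm square plate below the handle, 36 mm below the collar; this face rests on a hook's prongs. Shank below it 12 mm thick. Axes as the grip. Pinched lightly at the collar (20 N) the utensil swivels in the fingers about the line through the pads; pinched hard (60 N) it holds its angle.
- masher_foot (a point): centre of the masher's foot face, 44 x 44 mm square, 110 mm below the guard's underside. Axes as the grip. The utensil lies on a side of foot and guard, axis level and 22 mm above the worktop; upright it stands by itself on this face.
- brush_grip (a point): a scrubbing brush: square block of stiff pale bristles (as good as rigid) as its foot, wooden handle; absent in some starts. Point: centre of the steel collar (26 mm across, 6 mm long) half-way up its round handle (18 mm thick, 60 mm long), where it is pinched. Own x: along the utensil from foot to handle end, up when upright. Foot face 156 mm below the collar. 270 g, centre of mass about 100 mm below the collar.
- brush_guard (a point): centre of the underside (towards the foot) of the brush's guard, a 44 x 44 x 6 mm square plate below the handle, 36 mm below the collar; this face rests on a hook's prongs. Shank below it 12 mm thick. Axes as the grip. Pinched lightly at the collar (20 N) the utensil swivels in the fingers about the line through the pads; pinched hard (60 N) it holds its angle.
- brush_foot (a point): centre of the brush's foot face, 44 x 44 mm square, 120 mm below the guard's underside. Axes as the grip. The utensil lies on a side of foot and guard, axis level and 22 mm above the worktop; upright it stands by itself on this face.
- mallet_grip (a point): a meat tenderiser: square toothed aluminium block as its foot, wooden handle; absent in some starts. Point: centre of the steel collar (26 mm across, 6 mm long) half-way up its round handle (18 mm thick, 60 mm long), where it is pinched. Own x: along the utensil from foot to handle end, up when upright. Foot face 136 mm below the collar. 270 g, centre of mass about 100 mm below the collar.
- mallet_guard (a point): centre of the underside (towards the foot) of the mallet's guard, a 44 x 44 x 6 mm square plate below the handle, 36 mm below the collar; this face rests on a hook's prongs. Shank below it 12 mm thick. Axes as the grip. Pinched lightly at the collar (20 N) the utensil swivels in the fingers about the line through the pads; pinched hard (60 N) it holds its angle.
- mallet_foot (a point): centre of the mallet's foot face, 44 x 44 mm square, 100 mm below the guard's underside. Axes as the grip. The utensil lies on a side of foot and guard, axis level and 22 mm above the worktop; upright it stands by itself on this face.
- hook0_seat (a point): right (from the robot) of three sprung fork hooks, 130 mm apart, on a steel rack. Point: midway between the prongs, at their top, 200 mm up when empty; dips with the hook. Own x: level, the way a shank is slid in. Prongs 20 mm apart inside, 34 mm outside, from 33 mm beyond the point to 53 mm before it (flared ends); 7 mm high stop nubs 31 mm before it. Block from 31 mm beyond, 226 mm high post from 64 mm.
- hook0 (a joint): how far the right hook has dipped, m: 0 empty, bottom stop at 0.055. Spring 130 N/m, preloaded about 0.5 N; one utensil dips it about 13 to 21 mm and it then bobs for about 2 s.
- hook1_seat (a point): middle (from the robot) of three sprung fork hooks, 130 mm apart, on a steel rack. Point: midway between the prongs, at their top, 200 mm up when empty; dips with the hook. Own x: level, the way a shank is slid in. Prongs 20 mm apart inside, 34 mm outside, from 33 mm beyond the point to 53 mm before it (flared ends); 7 mm high stop nubs 31 mm before it. Block from 31 mm beyond, 226 mm high post from 64 mm.
- hook1 (a joint): how far the middle hook has dipped, m: 0 empty, bottom stop at 0.055. Spring 130 N/m, preloaded about 0.5 N; one utensil dips it about 13 to 21 mm and it then bobs for about 2 s.
- hook2_seat (a point): left (from the robot) of three sprung fork hooks, 130 mm apart, on a steel rack. Point: midway between the prongs, at their top, 200 mm up when empty; dips with the hook. Own x: level, the way a shank is slid in. Prongs 20 mm apart inside, 34 mm outside, from 33 mm beyond the point to 53 mm before it (flared ends); 7 mm high stop nubs 31 mm before it. Block from 31 mm beyond, 226 mm high post from 64 mm.
- hook2 (a joint): how far the left hook has dipped, m: 0 empty, bottom stop at 0.055. Spring 130 N/m, preloaded about 0.5 N; one utensil dips it about 13 to 21 mm and it then bobs for about 2 s.
- juicer: blue citrus juicer, 116 mm wide, 42 mm high, origin under its centre; leave alone
- soup_bowl: white bowl, 124 mm wide, 55 mm high, origin under its centre; leave alone
- spice_jar: small amber jar, 44 mm wide, 65 mm high, origin under its centre; leave alone
- mug: white mug, 80 mm wide, 85 mm high, origin under its centre; leave alone
- soap: washing-up bottle, 60 mm wide, 170 mm high, behind the rack, origin under its centre; leave alone
- sponge: yellow sponge, 100 x 65 x 30 mm, origin under its centre; leave alone
- butter_dish: white butter dish, 130 x 80 x 45 mm, origin under its centre; leave alone
Mind the look-alikes: they are no part of the job. Leave any blue or red look-alike of the part that bears mallet_grip alone.

How it is judged (in metres and radians):
On the way, in this order (a step that is already met when the one before it is completed fails the run):
1. a utensil, held in the fingers, stands upright (within 20 degrees) with its foot pressed on the worktop (((contact force between masher and table above 0.5 N and contact force between the fingers and masher above 1 N and angle between masher_grip's own x axis and vertical below 0.35 rad) or (contact force between brush and table above 0.5 N and contact force between the fingers and brush above 1 N and angle between brush_grip's own x axis and vertical below 0.35 rad) or (contact force between mallet and table above 0.5 N and contact force between the fingers and mallet above 1 N and angle between mallet_grip's own x axis and vertical below 0.35 rad))), for 0.1 s.
2. a utensil hangs on a hook, let go, and the hooks have stopped bobbing (((((distance between masher_guard and hook0_seat below 0.024 m and value of joint hook0 above 0.008 m) or (distance between masher_guard and hook1_seat below 0.024 m and value of joint hook1 above 0.008 m) or (distance between masher_guard and hook2_seat below 0.024 m and value of joint hook2 above 0.008 m)) and angle between masher_grip's own x axis and vertical below 0.2 rad and contact force between the fingers and masher below 0.05 N) or (((distance between brush_guard and hook0_seat below 0.024 m and value of joint hook0 above 0.008 m) or (distance between brush_guard and hook1_seat below 0.024 m and value of joint hook1 above 0.008 m) or (distance between brush_guard and hook2_seat below 0.024 m and value of joint hook2 above 0.008 m)) and angle between brush_grip's own x axis and vertical below 0.2 rad and contact force between the fingers and brush below 0.05 N) or (((distance between mallet_guard and hook0_seat below 0.024 m and value of joint hook0 above 0.008 m) or (distance between mallet_guard and hook1_seat below 0.024 m and value of joint hook1 above 0.008 m) or (distance between mallet_guard and hook2_seat below 0.024 m and value of joint hook2 above 0.008 m)) and angle between mallet_grip's own x axis and vertical below 0.2 rad and contact force between the fingers and mallet below 0.05 N)) and velocity of joint hook0 between -0.015 and 0.015 m/s and velocity of joint hook1 between -0.015 and 0.015 m/s and velocity of joint hook2 between -0.015 and 0.015 m/s), for 0.3 s.
3. the next utensil, held in the fingers, stands upright with its foot pressed on the worktop (((contact force between masher and table above 0.5 N and contact force between the fingers and masher above 1 N and angle between masher_grip's own x axis and vertical below 0.35 rad) or (contact force between brush and table above 0.5 N and contact force between the fingers and brush above 1 N and angle between brush_grip's own x axis and vertical below 0.35 rad) or (contact force between mallet and table above 0.5 N and contact force between the fingers and mallet above 1 N and angle between mallet_grip's own x axis and vertical below 0.35 rad))), for 0.1 s.
At the end, for the whole second after the job is handed in: every utensil present hangs by its guard on a hook of its own (underside of guard within 24 mm of the hook's seat point, the hook dipped by more than 8 mm, axis within 0.2 rad of vertical), let go, and utensils and hooks at rest (hooks slower than 15 mm/s, utensils than 30 mm/s) (((distance between masher_guard and hook0_seat below 0.024 m and value of joint hook0 above 0.008 m) or (distance between masher_guard and hook1_seat below 0.024 m and value of joint hook1 above 0.008 m) or (distance between masher_guard and hook2_seat below 0.024 m and value of joint hook2 above 0.008 m)) and angle between each of masher_grip, brush_grip, mallet_grip's own x axis and vertical below 0.2 rad and contact force between the fingers and masher below 0.05 N and ((distance between brush_guard and hook0_seat below 0.024 m and value of joint hook0 above 0.008 m) or (distance between brush_guard and hook1_seat below 0.024 m and value of joint hook1 above 0.008 m) or (distance between brush_guard and hook2_seat below 0.024 m and value of joint hook2 above 0.008 m)) and contact force between the fingers and brush below 0.05 N and ((distance between mallet_guard and hook0_seat below 0.024 m and value of joint hook0 above 0.008 m) or (distance between mallet_guard and hook1_seat below 0.024 m and value of joint hook1 above 0.008 m) or (distance between mallet_guard and hook2_seat below 0.024 m and value of joint hook2 above 0.008 m)) and contact force between the fingers and mallet below 0.05 N and linear speed of each of masher, brush, mallet below 0.03 m/s and velocity of joint hook0 between -0.015 and 0.015 m/s and velocity of joint hook1 between -0.015 and 0.015 m/s and velocity of joint hook2 between -0.015 and 0.015 m/s); the robot touches nothing.
It fails at once if a hook dropped or pressed on to its bottom stop (dip over 50 mm) (value of joint any of hook0, hook1, hook2 above 0.05 m).
It fails at once if one of the other kitchen things pushed more than 40 mm (distance of any of juicer, soup_bowl, spice_jar, mug, soap, sponge, butter_dish from where it was at the start of the episode above 0.04 m).
Of masher, brush, mallet only 2 to 3 are there at a start; the rules pass over those that are not, and their reading is None.
At some moment in a run one of masher, brush, mallet may be knocked a few centimetres aside while the robot is not near it.
Once in a run the grip may slacken for a moment while it holds something.
It also fails if it takes over 210 s, if anything falls off the work surface, if the arm or the gripper's body presses on something with over 40 N, if the wrist force passes 120 N, or if a joint passes its speed limit or range.

## Working session

There is one attempt and no reset: what is moved stays moved. The work goes in short steps, Python scripts to look and compute and a shell command to move; the robot and the scene stay as the last step left them, time stands still between calls to the robot, and variables do not carry over. Pictures are saved under pics/ and viewed, at most 14 in all, crops included, and the job is handed in when it is done.

```bash
ls; mkdir -p pics; python3 - <<'E'
from plant import *
import cv2,numpy as np
print(get_obs())
for n in ("scene","top"):
    s=snapshot(n); cv2.imwrite(f"pics/{n}0.png",cv2.resize(s["color"][:,:,::-1],(800,600),interpolation=cv2.INTER_CUBIC))
    print(n,s["fx"],s["fy"],s["cx"],s["cy"],s["k1"],s["R"],s["t"])
E
```

```text
pics
{'clock': 0.0, 'joint_pos': array([-4.76097810e+01,  2.05898285e+01,  6.33385003e-01, -1.93450809e-02,
       -7.01363441e+01, -1.65047912e+01]), 'qvel': array([ 0.07291412, -0.00961283,  0.04342622, -0.03779263, -0.04561823,
       -0.01048375]), 'tau': array([ 3.30801277e-04, -5.82726073e+01,  2.93056262e+01,  6.99755609e+00,
        6.77667311e-03, -1.99087417e-04]), 'tool_pos': array([ 0.29457037, -0.60710745,  0.40374007]), 'orientation': array([ 1.79905869e+02, -8.92659865e-03, -1.54121153e+02]), 'force': array([-0.40595291,  0.53627252,  0.04037866]), 'moment': array([0.05653898, 0.02231446, 0.03016554]), 'gripper_force': 0.0, 'opening': 0.08769011962879734}
scene 443.3926263528587 443.3926263528587 249.84293295886303 185.59261619439096 0.009719827770607165 [[-0.87052532  0.49155571  0.02363562]
 [ 0.26798631  0.51378047 -0.81499262]
 [-0.4127578  -0.70313769 -0.57898911]] [0.49075772 0.02122859 1.76132318]
top 495.8178100680241 495.8178100680241 259.1255114931698 187.02292882076222 0.07010048949593224 [[-0.00461652 -0.99998614 -0.00252986]
 [-0.98318754  0.00500075 -0.18253013]
 [ 0.18254025  0.00164467 -0.98319701]] [-0.07879194  0.54760321  1.51700522]
```

View pics/top0.png

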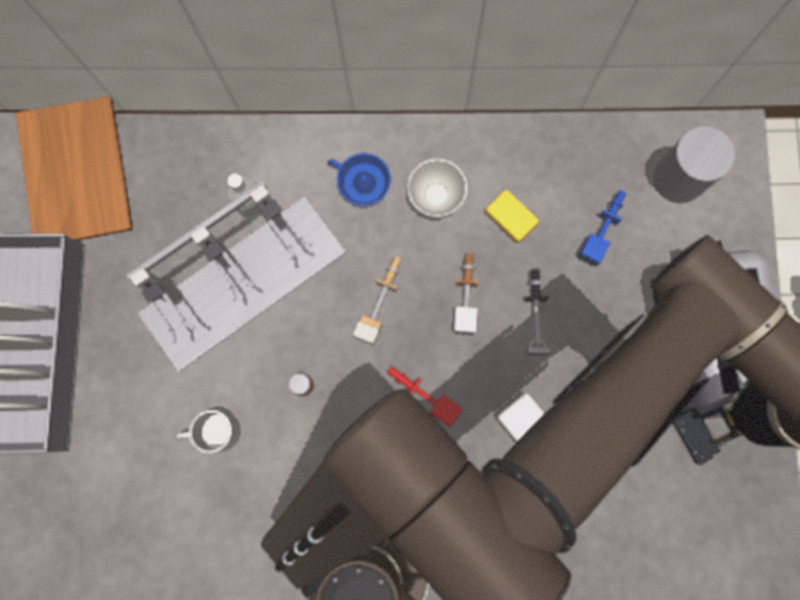

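View pics/scene0.png

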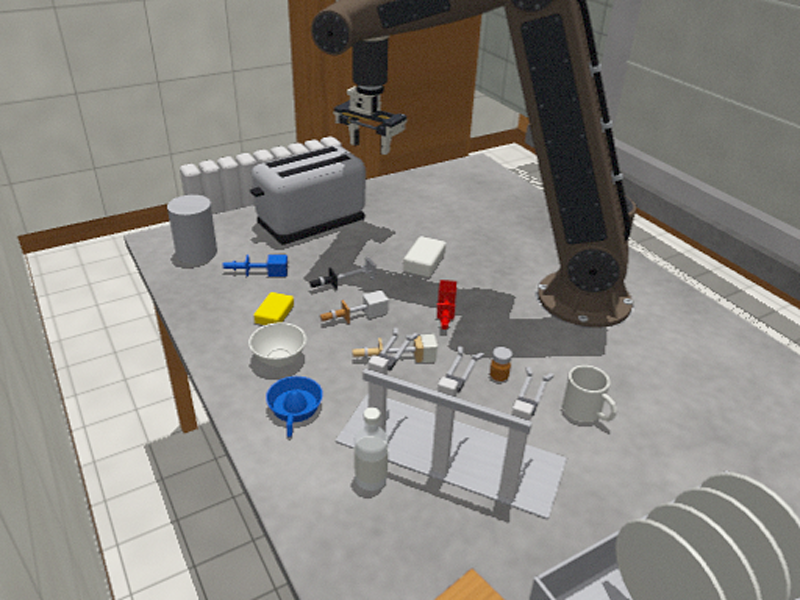

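The top view shows brush (380,300; pale bristles), tenderiser (468,290; wood and grey block) and masher (537,310; black handle). The blue (605,228) and red (425,395) ones are look-alikes. I'll confirm in an enlarged crop, along with the rack.

```bash
cat > h.py <<'E'
from plant import *
import cv2,numpy as np
def rays(s,uv):
    K=np.array([[s["fx"],0,s["cx"]],[0,s["fy"],s["cy"]],[0,0,1]])
    uv=np.array(uv,float).reshape(-1,1,2)
    return np.c_[cv2.undistortPoints(uv,K,np.array([s["k1"],0,0,0,0.]))[:,0],np.ones(len(uv))]
def campose(s,obs=None):
    if "R" in s: R,t=np.array(s["R"]),np.array(s["t"]); return R.T,-R.T@t
    from scipy.spatial.transform import Rotation as Ro
    A=Ro.from_euler("xyz",obs["orientation"],degrees=True).as_matrix(); T=np.array(s["tool_from_camera"])
    return A@T[:3,:3],A@T[:3,3]+obs["tool_pos"]
def world(s,uv,z,obs=None):
    Rc,c=campose(s,obs); d=rays(s,uv)@Rc.T
    return c+d*((z-c[2])/d[:,2])[:,None]
def proj(s,X,obs=None):
    Rc,c=campose(s,obs); p=(np.array(X,float).reshape(-1,3)-c)@Rc
    q=p[:,:2]/p[:,2:]; q=q*(1+s["k1"]*(q**2).sum(1,keepdims=True))
    return q*[s["fx"],s["fy"]]+[s["cx"],s["cy"]]
def crop(s,x0,y0,w,h,k,name):
    cv2.imwrite(name,cv2.resize(s["color"][y0:y0+h,x0:x0+w,::-1],None,fx=k,fy=k,interpolation=cv2.INTER_CUBIC))
E
python3 - <<'E'
from h import *
s=snapshot("top")
crop(s,75,110,150,130,5,"pics/rack.png"); crop(s,215,150,150,85,5,"pics/ut.png")
E
```

```text
(no output)
```

View pics/rack.png

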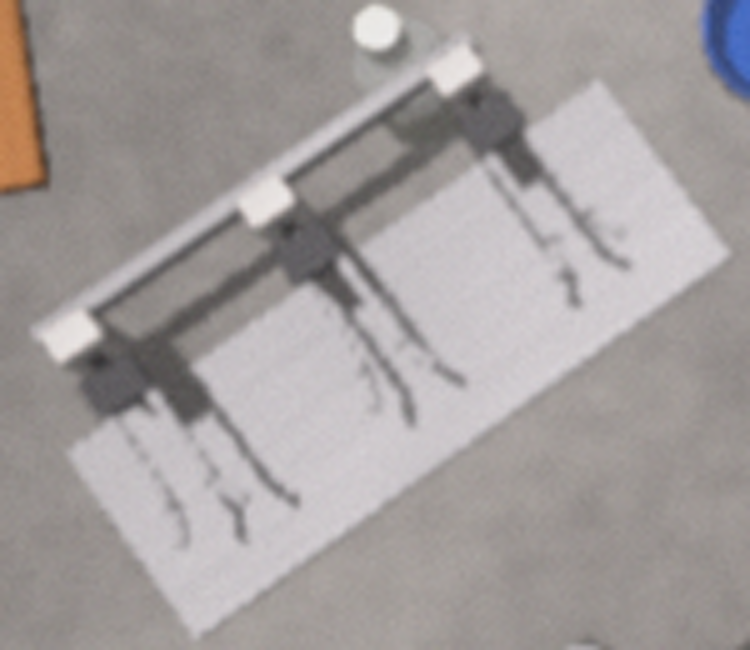

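View pics/ut.png

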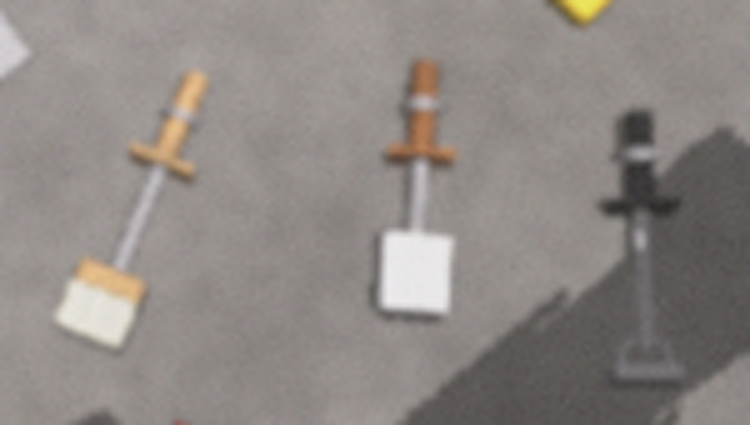

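Brush collar is at (181,114) in the crop, tenderiser collar (423,103), masher collar (638,153), all with natural colours, so the real ones. Feet are at about (92,325), (416,305), (648,372). Prongs are hard to tell from the plate here, so I'll refine the rack with the wrist camera.

```bash
python3 - <<'E'
from h import *
s=snapshot("top")
np.set_printoptions(precision=4,suppress=True)
def U(p): return [215+p[0]/5,150+p[1]/5]
def Rk(p): return [75+p[0]/5,110+p[1]/5]
for n,c,f,L in (("brush",(181,114),(92,325),.156),("mallet",(423,103),(416,312),.136),("masher",(638,153),(648,378),.146)):
    C=world(s,[U(c)],.035)[0]; F=world(s,[U(f)],.03)[0]; 
    print(n,C,F,"ang",np.degrees(np.arctan2(*(C-F)[1::-1])),np.linalg.norm((C-F)[:2]))
P=world(s,[Rk(p) for p in [(600,80),(730,255),(195,635),(68,452)]],.005); print(P)
for a,b in ((0,1),(2,1),(3,2)): print(np.degrees(np.arctan2(*(P[a]-P[b])[1::-1])))
print(world(s,[Rk(p) for p in [(73,335),(267,200),(455,70),(35,330),(465,40)]],.215))
E
```

```text
brush [ 0.5966 -0.0562  0.035 ] [0.4612 0.0005 0.03  ] ang -22.73153981315163 0.14677649872064008
mallet [ 0.603  -0.2116  0.035 ] [ 0.4685 -0.2049  0.03  ] ang -2.8446256241848933 0.1346387709516736
masher [ 0.5696 -0.348   0.035 ] [ 0.4261 -0.3499  0.03  ] ang 0.7645883083969232 0.1434653834236975
[[0.763  0.1308 0.005 ]
 [0.6432 0.0435 0.005 ]
 [0.3965 0.3803 0.005 ]
 [0.5147 0.467  0.005 ]]
36.09841670610342
126.21632767986398
36.267401041779706
[[0.5477 0.3951 0.215 ]
 [0.6258 0.2903 0.215 ]
 [0.7028 0.1858 0.215 ]
 [0.5507 0.4163 0.215 ]
 [0.7208 0.1806 0.215 ]]
```

```bash
cat > go.py <<'E'
# go.py x y z yaw : remaining tool-frame shift (units) for grasp point target, after the turn
import sys
from h import *
o=get_obs(); x,y,z,yaw=map(float,sys.argv[1:5])
from scipy.spatial.transform import Rotation as Ro
A=Ro.from_euler("xyz",o["orientation"],degrees=True); B=Ro.from_euler("xyz",[180,0,yaw],degrees=True)
g=o["tool_pos"]+A.apply([0,0,.159])
print("grasp",g.round(4),"rpy",o["orientation"].round(2),"open",round(o["opening"],4),"F",o["force"].round(1),"t",o["clock"])
print("turn units",((A.inv()*B).as_rotvec(degrees=True)/6).round(2),"shift units after turn",(B.inv().apply([x,y,z]-g)/.025).round(2))
E
python3 -m handwheel '[[1,0,0,0,0,0,0.84],[1,0,0,0,0,0,0.84],[1,0,0,0,0,0,0.84],[1,0,0,0,0,0,0.84],[1,0,0,0,0,0,0.84]]'
python3 -m handwheel '[[1,-1,0.95,0,0,0,0],[1,-1,0.95,0,0,0,0],[1,-1,0.95,0,0,0,0],[1,-1,0.95,0,0,0,0],[1,-1,0.95,0,0,0,0]]'
python3 -m handwheel '[[1,-1,0.95,0,0,0,0],[1,-1,0.95,0,0,0,0],[1,-1,0.95,0,0,0,0],[1,0,0.95,0,0,0,0],[1,0,0,0,0,0,0]]'
python3 go.py 0.5696 -0.348 0.022 -179.2
python3 - <<'E'
from h import *
o=get_obs(); s=snapshot("wrist"); print(s["tool_from_camera"],s["fx"])
cv2.imwrite("pics/w1.png",s["color"][:,:,::-1])
print(proj(s,[.5696,-.348,.022],o))
E
```

```text
clock: 0.82
tool_pos: [0.2946, -0.6072, 0.4044]
orientation: [180.0, -0.0, -179.5]
force: [-0.3, 0.0, -0.9]
opening: 0.0878
gripper_force: 0.0
clock: 1.45
tool_pos: [0.4189, -0.4861, 0.4045]
orientation: [180.0, -0.0, -179.3]
force: [0.0, -0.2, -0.7]
opening: 0.0876
gripper_force: 0.0
clock: 2.08
tool_pos: [0.4919, -0.3896, 0.4047]
orientation: [180.0, -0.0, -179.2]
force: [-0.8, 0.1, 0.0]
opening: 0.0875
gripper_force: 0.0
grasp [ 0.4919 -0.3896  0.2457] rpy [ 1.7998e+02 -1.0000e-02 -1.7922e+02] open 0.0875 F [-0.8  0.1  0. ] t 2.075
turn units [ 0. -0. -0.] shift units after turn [-3.13  1.62  8.95]
[[ 3.78110004e-04 -9.68789905e-01 -2.47882989e-01  6.62373264e-02]
 [ 9.99999410e-01  1.13795690e-04  1.08061334e-03 -8.57051552e-04]
 [-1.01867928e-03 -2.47883251e-01  9.68789377e-01  1.97188507e-02]
 [ 0.00000000e+00  0.00000000e+00  0.00000000e+00  1.00000000e+00]] 307.59060708658296
[[290.29909314 229.86384076]]
```

View pics/w1.png

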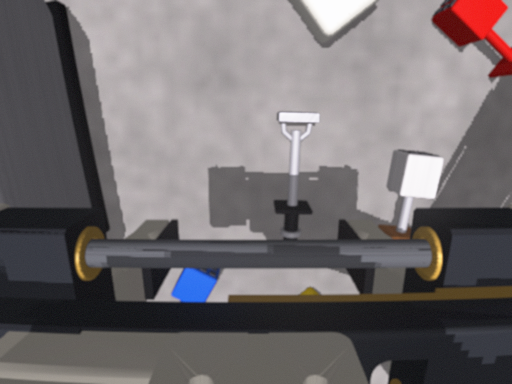

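The wrist picture shows the masher foot plate at (298,118), guard (292,207) and collar about (291,236), close to my prediction (290,230).

```bash
python3 - <<'E'
from h import *
o=get_obs(); s=snapshot("wrist")
P=world(s,[(298.5,114),(292,206)],.044,o); print(P, np.degrees(np.arctan2(*(P[1]-P[0])[1::-1])))
d=(P[1]-P[0])/np.linalg.norm(P[1]-P[0]); print(P[1]+d*.036, P[0]+d*.146)
E
```

```text
[[ 0.42723376 -0.34788813  0.044     ]
 [ 0.53127568 -0.35078705  0.044     ]] -1.596018077706432
[ 0.56726171 -0.35178972  0.044     ] [ 0.57317712 -0.35195455  0.044     ]
```

```bash

python3 -m handwheel '[[1,-1,0.5,0,0,0,0],[1,-1,0.5,0.5,0,0,0],[1,-1,0.5,1,0,0,0],[1,-0.13,0.05,1,0,0,0],[1,0,0,1,0,0,0]]' >/dev/null
python3 -m handwheel '[[1,0,0,1,0,0,0],[1,0,0,1,0,0,0],[1,0,0,1,0,0,0],[1,0,0,1,0,0,0],[1,0,0,0.9,0,0,0]]' 
python3 go.py 0.570 -0.350 0.022 -179.2
python3 - <<'E'
from h import *
o=get_obs(); s=snapshot("wrist"); cv2.imwrite("pics/w2.png",s["color"][:,:,::-1])
E
```

```text
clock: 3.42
tool_pos: [0.5705, -0.3508, 0.1922]
orientation: [180.0, -0.1, -179.3]
force: [-0.3, -1.0, 0.7]
opening: 0.0878
gripper_force: 0.0
grasp [ 0.5702 -0.3507  0.0332] rpy [ 1.7997e+02 -8.0000e-02 -1.7931e+02] open 0.0878 F [-0.3 -1.   0.7] t 3.425
turn units [ 0.01 -0.01 -0.02] shift units after turn [0.01 0.03 0.45]
```

View pics/w2.png

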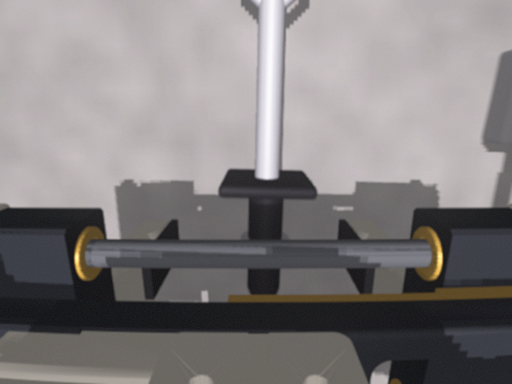

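The masher lies centred between the fingers, guard's foot-side edge at (267,172).

```bash

python3 - <<'E'
from h import *
o=get_obs(); s=snapshot("wrist")
print(world(s,[(267,171),(267,185)],.044,o), world(s,[(267,195)],.0,o))
E
python3 -m handwheel '[[1,0,0,0.45,0,0,0],[1,0,0,0,0,0,0],[-1,0,0,0,0,0,0],[-1,0,0,0,0,0,0],[-1,0,0,0,0,0,0]]' 
python3 -m handwheel '[[-1,0,0,0,0,0,0],[-1,0,0,0,0,0,0],[-1,0,0,0,0,0,0],[-1,0,0,0,0,0,0]]' 
```

```text
[[ 0.52614774 -0.34749511  0.044     ]
 [ 0.53210621 -0.34738286  0.044     ]] [[ 0.54816529 -0.34566683  0.        ]]
clock: 4.15
tool_pos: [0.57, -0.3515, 0.184]
orientation: [-180.0, 0.0, -179.3]
force: [-0.3, 0.2, -0.9]
opening: 0.0629
gripper_force: 0.0
clock: 4.65
tool_pos: [0.5699, -0.3514, 0.1834]
orientation: [180.0, -0.0, -179.3]
force: [-0.4, 1.0, 0.2]
opening: 0.0244
gripper_force: 30.0
```

```bash

python3 -m handwheel '[[-1,0.24,0,-0.96,0,0,0],[-1,0.41,0,-0.92,0,0,0],[-1,0.57,0,-0.84,0,0,0],[-1,0,0,0,0,0,0]]' 
python3 - <<'E'
from h import *
o=get_obs(); s=snapshot("scene"); p=proj(s,o["tool_pos"]-[0,0,.159])[0].astype(int); print(p)
crop(s,max(p[0]-70,0),max(p[1]-60,0),140,120,5,"pics/s1.png")
E
```

```text
clock: 5.15
tool_pos: [0.5393, -0.3521, 0.2531]
orientation: [-179.9, 0.2, -179.3]
force: [1.7, -0.1, -0.2]
opening: 0.0241
gripper_force: 30.0
[211 162]
```

View pics/s1.png

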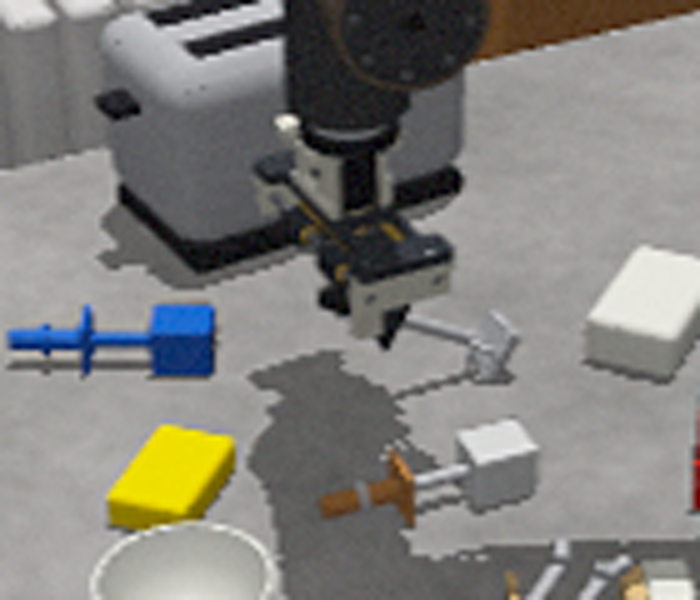

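The masher has swivelled about 30 degrees with its foot (490,345) on the worktop; continuing the arc.

```bash

python3 -m handwheel '[[-1,0.71,0,-0.74,0,0,0],[-1,0.83,0,-0.61,0,0,0],[-1,0.92,0,-0.45,0,0,0],[-1,0.98,0,-0.28,0,0,0],[-1,1,0,-0.12,0,0,0]]' 
python3 -m handwheel '[[-1,1,0,0.06,0,0,0],[-1,0.03,0,0.12,0,0,0],[-1,0,0,0.12,0,0,0],[-1,0,0,0,0,0,0]]' 
python3 - <<'E'
from h import *
o=get_obs(); s=snapshot("scene"); p=proj(s,o["tool_pos"]-[0,0,.159])[0].astype(int); print(p)
crop(s,max(p[0]-70,0),max(p[1]-60,0),140,120,5,"pics/s2.png")
E
```

```text
clock: 5.82
tool_pos: [0.4294, -0.3536, 0.3081]
orientation: [-179.9, 0.2, -179.2]
force: [2.6, 1.1, 10.7]
opening: 0.0239
gripper_force: 30.0
clock: 6.32
tool_pos: [0.4063, -0.3558, 0.3058]
orientation: [-179.4, 0.7, -179.1]
force: [-1.7, 2.9, 41.7]
opening: 0.0238
gripper_force: 30.0
[241 142]
```

View pics/s2.png

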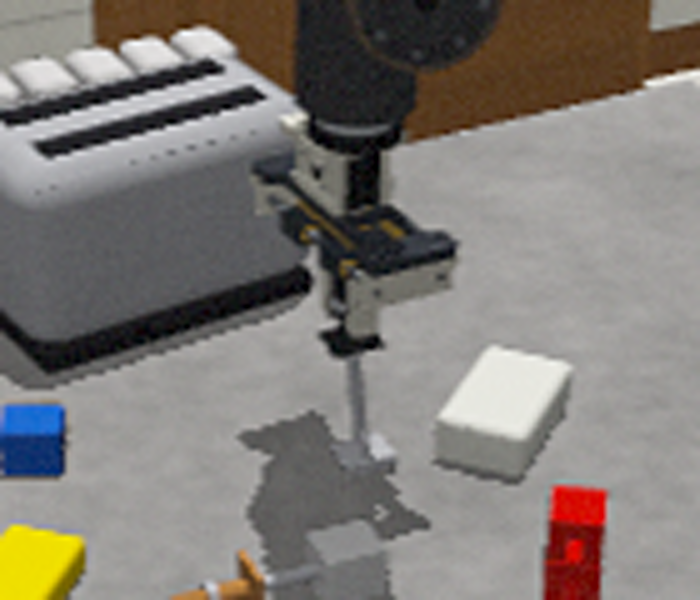

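Masher is standing nearly upright with its foot at (370,450), held at 42 N of press. I'll nudge it 7 mm to square it up, then lift.

```bash

python3 -m handwheel '[[-1,0.15,0,-0.05,0,0,0],[-1,0.15,0,-0.05,0,0,0],[-1,0,0,0,0,0,0]]' 
python3 go.py 0.507 0.203 0.255 -143.8
python3 -m handwheel '[[-1,0,0,-1,0,0,0],[-1,0,0,-1,0,0,0],[-1,0,0,-1,0,0,0],[-1,0,0,-1,0,0,0],[-1,0,0,-0.3,0,0,0]]' 
python3 go.py 0.507 0.203 0.255 -143.8
python3 - <<'E'
from h import *
o=get_obs(); s=snapshot("wrist"); cv2.imwrite("pics/w3.png",s["color"][:,:,::-1])
from h import *
g=o["tool_pos"]-[0,0,.159]
for d in (.036,.146): print(proj(s,g-[0,0,d],o))
E
```

```text
clock: 6.75
tool_pos: [0.3971, -0.355, 0.3056]
orientation: [-179.7, 0.4, -179.2]
force: [-2.1, 2.0, 28.8]
opening: 0.0238
gripper_force: 30.0
grasp [ 0.3982 -0.3559  0.1467] rpy [-179.66    0.39 -179.17] open 0.0238 F [-2.1  2.  28.8] t 6.75
turn units [-0.07  0.04 -5.89] shift units after turn [-16.71  15.47  -4.33]
clock: 7.38
tool_pos: [0.3952, -0.3536, 0.4091]
orientation: [-180.0, 0.0, -179.3]
force: [0.4, 0.4, -3.1]
opening: 0.0234
gripper_force: 30.0
grasp [ 0.3953 -0.3536  0.2501] rpy [-1.8000e+02  2.0000e-02 -1.7931e+02] open 0.0234 F [ 0.4  0.4 -3.1] t 7.375
turn units [-0.    0.   -5.92] shift units after turn [-16.75  15.33  -0.2 ]
[[259.03210092 224.29131443]]
[[258.52211332 183.2117918 ]]
```

View pics/w3.png

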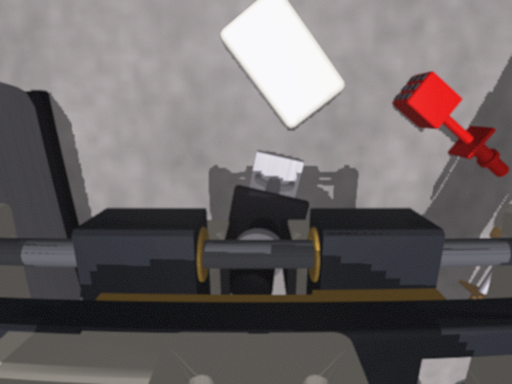

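The wrist view shows the guard's top edge running (236,187)–(307,203) and foot at (278,172) rather than (258,183), so the masher is yawed about 12° and leans about 7° sideways. I'll set it back on its foot, let it stand by itself, and regrip it square.

```bash

python3 -m handwheel '[[-1,0,0,1,0,0,0],[-1,0,0,1,0,0,0],[-1,0,0,1,0,0,0],[-1,0,0,0.75,0,0,0],[-1,0,0,0.3,0,0,0]]' 
python3 -m handwheel '[[-1,0,0,0.1,0,0,0],[-0.1,0,0,0,0,0,0],[-0.1,0,0,0,0,0,0],[-0.1,0,0,0,0,0,0],[-0.1,0,0,0,0,0,0]]' 
python3 go.py 0.507 0.203 0.255 -143.8
python3 - <<'E'
from h import *
o=get_obs(); s=snapshot("wrist"); cv2.imwrite("pics/w4.png",s["color"][:,:,::-1])
from h import *
g=o["tool_pos"]-[0,0,.159]
for d in (.036,.146): print(proj(s,g-[0,0,d],o))
E
```

```text
clock: 8.05
tool_pos: [0.3951, -0.3537, 0.3066]
orientation: [-180.0, -0.1, -179.3]
force: [-2.4, 1.8, 26.8]
opening: 0.024
gripper_force: 30.0
clock: 8.68
tool_pos: [0.395, -0.3535, 0.3049]
orientation: [180.0, -0.0, -179.3]
force: [-0.5, 0.4, 0.4]
opening: 0.0396
gripper_force: 0.2
grasp [ 0.395  -0.3535  0.1459] rpy [ 1.7999e+02 -2.0000e-02 -1.7932e+02] open 0.0396 F [-0.5  0.4  0.4] t 8.675
turn units [ 0.   -0.   -5.92] shift units after turn [-16.76  15.32  -4.36]
[[258.93096668 224.5286194 ]]
[[258.42163244 183.45665079]]
```

View pics/w4.png

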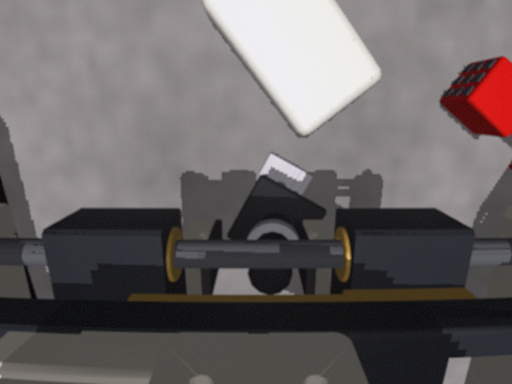

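It now stands by itself, yawed further; visible guard edge (265,177)–(325,213), handle end at (270,277) a few mm right of the finger centre.

```bash

python3 - <<'E'
from h import *
o=get_obs(); s=snapshot("wrist")
P=world(s,[(265,177),(325,213),(228,237)],.116,o); d=P[1]-P[0]
from scipy.spatial.transform import Rotation as Ro
A=Ro.from_euler("xyz",o["orientation"],degrees=True)
g=o["tool_pos"]
Q=A.inv().apply(P-g); print(Q*1000, np.degrees(np.arctan2(-(Q[1]-Q[0])[0],(Q[1]-Q[0])[1])),np.linalg.norm(d))
c=(P[1]+P[2])/2; print("centre",c, A.inv().apply(c-g))
H=world(s,[(270,277)],.176,o); print("handle end tool",A.inv().apply(H-g))
E
```

```text
[[ 30.58916399   3.30267072 188.95514208]
 [  9.26884238  38.29428789 188.95436183]
 [ -5.65868858 -18.37247178 188.93534952]] 31.35386710047594 0.04097522893157433
centre [ 0.39304773 -0.34350379  0.116     ] [0.00180508 0.00996091 0.18894486]
handle end tool [[0.00271383 0.00407193 0.12894388]]
```

```bash

python3 -m handwheel '[[0.3,0.08,0.25,0,0,0,0],[0.3,0,0,0,0,0,0.9],[0.3,0,0,0,0,0,0.9],[0.3,0,0,0,0,0,0.9],[0.3,0,0,0,0,0,0.9]]' >/dev/null
python3 -m handwheel '[[0.3,0,0,0,0,0,0.9],[0.3,0,0,0,0,0,0.6],[0.3,0,0,0,0,0,0]]' 
python3 - <<'E'
from h import *
o=get_obs(); s=snapshot("wrist"); crop(s,150,120,220,200,3,"pics/w5.png")
E
```

```text
clock: 9.78
tool_pos: [0.393, -0.3471, 0.3052]
orientation: [180.0, 0.0, 150.1]
force: [0.0, 0.1, -0.3]
opening: 0.0569
gripper_force: 0.0
```

View pics/w5.png

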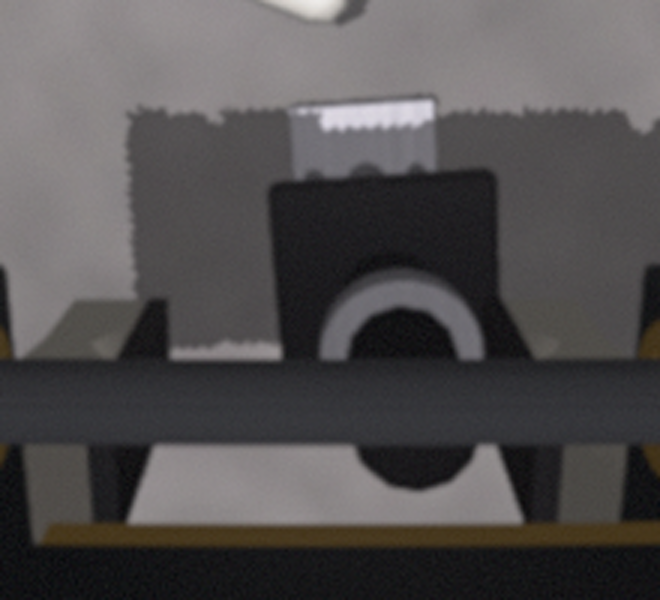

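Yaw is now within 3°. The collar ring, centred at about (284,237), sits right of the finger centre, so I'll centre it before closing.

```bash

python3 - <<'E'
from h import *
s=snapshot("wrist"); T=np.array(s["tool_from_camera"])
for uv,z in (((284,237.5),.156),((289,262),.129),((278,205),.189)):
    d=T[:3,:3]@rays(s,[uv])[0]; print((T[:3,3]+d*(z-T[2,3])/d[2])*1000)
E
```

```text
[  7.74142793  11.88412872 156.        ]
[  8.90319348  11.58872257 129.        ]
[ 13.80803989  11.02901239 189.        ]
```

```bash

python3 -m handwheel '[[0.3,0.3,0.45,0,0,0,-0.5],[0.3,0,0,0,0,0,0],[-1,0,0,0,0,0,0],[-1,0,0,0,0,0,0],[-1,0,0,0,0,0,0]]'
python3 -m handwheel '[[-1,0,0,0,0,0,0],[-1,0,0,0,0,0,0],[-1,0,0,0,0,0,0]]'
python3 -m handwheel '[[-1,0,0,-1,0,0,0],[-1,0,0,-1,0,0,0],[-1,0,0,-1,0,0,0],[-1,0,0,-1,0,0,0],[-1,0,0,-0.4,0,0,0]]'
python3 go.py 0.507 0.203 0.255 -143.8
python3 - <<'E'
from h import *
o=get_obs(); s=snapshot("wrist"); crop(s,150,120,220,200,3,"pics/w6.png")
E
```

```text
clock: 10.5
tool_pos: [0.3922, -0.3339, 0.3051]
orientation: [-180.0, -0.0, 153.1]
force: [0.6, -0.0, 0.7]
opening: 0.0326
gripper_force: 0.0
clock: 10.88
tool_pos: [0.3922, -0.3338, 0.3051]
orientation: [180.0, -0.0, 153.1]
force: [-0.5, 0.5, -1.0]
opening: 0.024
gripper_force: 30.0
clock: 11.5
tool_pos: [0.3922, -0.3338, 0.4161]
orientation: [180.0, 0.1, 153.1]
force: [-0.0, -0.1, -2.8]
opening: 0.0241
gripper_force: 30.0
grasp [ 0.3924 -0.3339  0.2571] rpy [1.7998e+02 7.0000e-02 1.5308e+02] open 0.0241 F [-0.  -0.1 -2.8] t 11.5
turn units [-0.000e+00  1.000e-02 -1.052e+01] shift units after turn [-16.38  14.62   0.08]
```

View pics/w6.png

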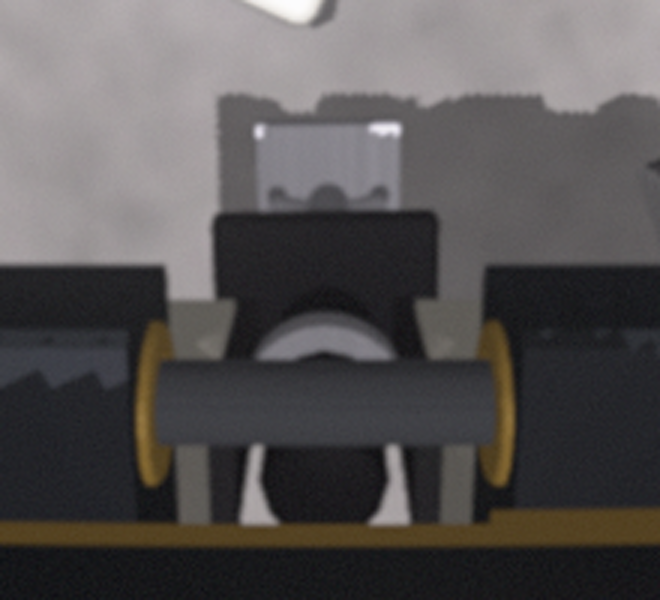

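The masher is now vertical and square between the fingers: foot (328,165), guard (326,250) in the crop, centred. Next I carry it high over the rack to measure the hooks from close by.

```bash

python3 -m handwheel '[[-1,0,0,-0.6,0,0,-0.95],[-1,0,0,-0.6,0,0,-0.95],[-1,0,0,-0.6,0,0,-0.95],[-1,0,0,-0.6,0,0,-0.95],[-1,0,0,-0.6,0,0,-0.95]]' >/dev/null
python3 -m handwheel '[[-1,0,0,-0.6,0,0,-0.95],[-1,0,0,-0.6,0,0,-0.95],[-1,0,0,-0.6,0,0,-0.95],[-1,0,0,-0.6,0,0,-0.95],[-1,0,0,-0.6,0,0,-0.95]]' 
python3 -m handwheel '[[-1,0,0,-0.6,0,0,-0.95],[-1,0,0,0,0,0,-0.1]]' 
python3 go.py 0.63 0.29 0.42 -143.8
```

```text
clock: 12.8
tool_pos: [0.3923, -0.3337, 0.5641]
orientation: [179.9, -0.1, -149.7]
force: [0.4, -0.7, -3.1]
opening: 0.024
gripper_force: 30.0
clock: 13.05
tool_pos: [0.3924, -0.3339, 0.5798]
orientation: [-180.0, 0.0, -143.6]
force: [0.0, -0.1, -2.9]
opening: 0.0239
gripper_force: 30.0
grasp [ 0.3924 -0.3339  0.4208] rpy [-1.8000e+02  1.0000e-02 -1.4362e+02] open 0.0239 F [ 0.  -0.1 -2.9] t 13.05
turn units [-0.    0.    0.03] shift units after turn [-22.41  14.53   0.03]
```

```bash

python3 -m handwheel '[[-1,-1,0.66,0,0,0,0],[-1,-1,0.66,0,0,0,0],[-1,-1,0.66,0,0,0,0],[-1,-1,0.66,0,0,0,0],[-1,-1,0.66,0,0,0,0]]' >/dev/null
python3 -m handwheel '[[-1,-1,0.66,0,0,0,0],[-1,-1,0.66,0,0,0,0],[-1,-1,0.66,0,0,0,0],[-1,-1,0.66,0,0,0,0],[-1,-1,0.66,0,0,0,0]]' >/dev/null
python3 -m handwheel '[[-1,-1,0.66,0,0,0,0],[-1,-1,0.66,0,0,0,0],[-1,-1,0.66,0,0,0,0],[-1,-1,0.66,0,0,0,0],[-1,-1,0.66,0,0,0,0]]' >/dev/null
python3 -m handwheel '[[-1,-1,0.66,0,0,0,0],[-1,-1,0.66,0,0,0,0],[-1,-1,0.66,0,0,0,0],[-1,-1,0.66,0,0,0,0],[-1,-1,0.66,0,0,0,0]]'
python3 -m handwheel '[[-1,-1,0.66,0,0,0,0],[-1,-1,0.66,0,0,0,0],[-1,-0.4,0,0,0,0,0],[-1,0,0,0,0,0,0]]'
python3 go.py 0.63 0.29 0.42 -143.8
python3 - <<'E'
from h import *
o=get_obs(); s=snapshot("wrist"); crop(s,0,0,512,384,1.5625,"pics/w7.png")
import pickle; pickle.dump((o,s),open("w7.pkl","wb"))
E
```

```text
clock: 15.55
tool_pos: [0.5995, 0.2303, 0.5795]
orientation: [180.0, -0.0, -143.6]
force: [-0.1, 0.1, -3.0]
opening: 0.0241
gripper_force: 30.0
clock: 16.05
tool_pos: [0.6283, 0.2915, 0.5789]
orientation: [-180.0, -0.1, -143.6]
force: [0.1, -0.7, -3.1]
opening: 0.0242
gripper_force: 30.0
grasp [0.6281 0.2913 0.4199] rpy [-1.7999e+02 -1.0000e-01 -1.4361e+02] open 0.0242 F [ 0.1 -0.7 -3.1] t 16.05
turn units [-0.   -0.02  0.03] shift units after turn [-0.03 -0.09 -0.01]
```

View pics/w7.png

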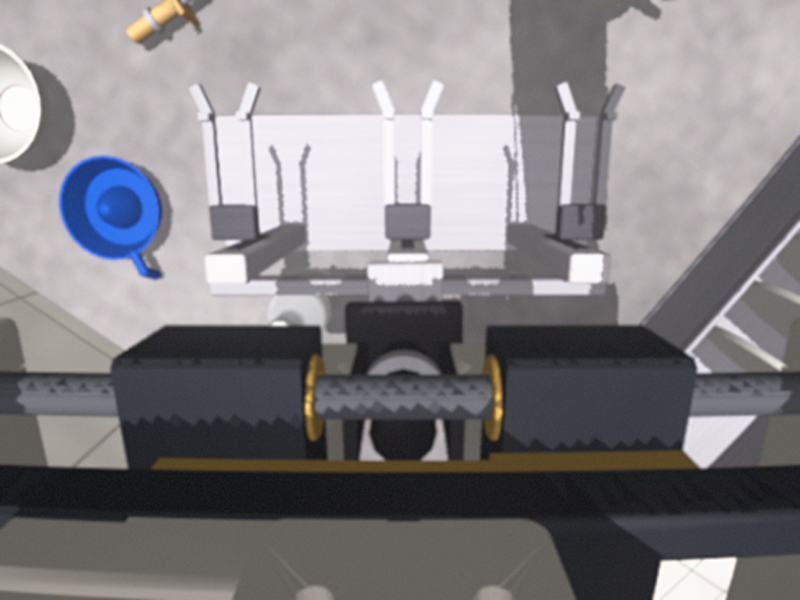

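The picture shows all three hooks: hook0 at left (nubs (209,118),(249,118), block front (234,206)), hook1 in the middle (nubs (389,118),(427,118), block (408,206)) and hook2 at right (nubs (569,118),(608,117), block (582,206)). The masher's guard (404,320) is held square.

```bash
python3 - <<'E'
from h import *
import pickle; o,s=pickle.load(open("w7.pkl","rb"))
k=1.5625
np.set_printoptions(precision=4,suppress=True)
S=[]
for n,a,b in ((0,(229,118),(234,206)),(1,(408,118),(408,206)),(2,(588.5,117.5),(582.5,206))):
    A=world(s,[np.array(a)/k],.205,o)[0]; B=world(s,[np.array(b)/k],.200,o)[0]; d=B-A; d[2]=0
    S.append((A+B)/2); print(n,A,B,"len",np.linalg.norm(d),"yaw",np.degrees(np.arctan2(d[1],d[0])),"seat",S[-1], "tool",)
S=np.array(S); print(np.linalg.norm(np.diff(S,axis=0),axis=1), np.degrees(np.arctan2(*(S[2]-S[0])[1::-1]))-90)
# prong tips & guard check
G=world(s,[np.array((404,303))/k],.42-.036+.006,o); print("guard far edge mid",G)
u=np.array([np.cos(np.radians(36.2)),np.sin(np.radians(36.2)),0])
for i in range(3): print(i,"start -110mm",S[i]-u*.11)
E
```

```text
0 [0.6153 0.1289 0.205 ] [0.6667 0.1633 0.2   ] len 0.06179669230047288 yaw 33.79930588661156 seat [0.641  0.1461 0.2025] tool
1 [0.5412 0.231  0.205 ] [0.5905 0.2675 0.2   ] len 0.06129199458926645 yaw 36.58430647028895 seat [0.5659 0.2492 0.2025] tool
2 [0.4645 0.3327 0.205 ] [0.513  0.3716 0.2   ] len 0.0622157704088171 yaw 38.72975763752339 seat [0.4888 0.3521 0.2025] tool
[0.1276 0.1285] 36.46696054528303
guard far edge mid [[0.6111 0.2785 0.39  ]]
0 start -110mm [0.5523 0.0812 0.2025]
1 start -110mm [0.4771 0.1843 0.2025]
2 start -110mm [0.4    0.2872 0.2025]
```

```bash
python3 go.py 0.4771 0.1843 0.25 -143.6
python3 -m handwheel '[[-1,1,0,0,0,0,0],[-1,1,0,0,0,0,0],[-1,1,0,0,0,0,0],[-1,1,0,0,0,0,0],[-1,1,0,0,0,0,0]]' >/dev/null
python3 -m handwheel '[[-1,1,0,0,0,0,0],[-1,1,0,0,0,0,0],[-1,0.4,0,0,0,0,0],[-1,0,0,1,0,0,0],[-1,0,0,1,0,0,0]]' >/dev/null
python3 -m handwheel '[[-1,0,0,1,0,0,0],[-1,0,0,1,0,0,0],[-1,0,0,1,0,0,0],[-1,0,0,1,0,0,0],[-1,0,0,0.75,0,0,0]]'
python3 go.py 0.5659 0.2492 0.25 -143.6
```

```text
grasp [0.6278 0.2906 0.4205] rpy [-1.7999e+02 -7.0000e-02 -1.4363e+02] open 0.0245 F [ 1.2 -0.5 -1.8] t 16.1
turn units [-0.   -0.01 -0.01] shift units after turn [7.38 0.15 6.82]
clock: 17.98
tool_pos: [0.4787, 0.1805, 0.4106]
orientation: [-180.0, -0.0, -143.6]
force: [0.1, 0.1, -2.3]
opening: 0.0243
gripper_force: 30.0
grasp [0.4786 0.1805 0.2516] rpy [-1.8000e+02 -1.0000e-02 -1.4365e+02] open 0.0243 F [ 0.1  0.1 -2.3] t 17.975
turn units [-0.   -0.   -0.01] shift units after turn [-4.44  0.14  0.06]
```

```bash

python3 -m handwheel '[[-1,0,0.14,0,0,0,0],[-1,-0.7,0,0,0,0,0],[-1,-0.7,0,0,0,0,0],[-1,-0.7,0,0,0,0,0],[-1,0,0,0,0,0,0]]'
python3 -m handwheel '[[-1,-0.6,0,0,0,0,0],[-1,-0.6,0,0,0,0,0],[-1,-0.6,0,0,0,0,0],[-1,-0.54,0,0,0,0,0],[-1,0,0,0,0,0,0]]'
python3 go.py 0.5659 0.2492 0.25 -143.6
python3 - <<'E'
from h import *
s=snapshot("wrist"); cv2.imwrite("pics/w8.png",s["color"][:,:,::-1])
E
```

```text
clock: 18.6
tool_pos: [0.5203, 0.2159, 0.411]
orientation: [-180.0, -0.0, -143.6]
force: [0.5, 0.0, -2.6]
opening: 0.0242
gripper_force: 30.0
clock: 19.23
tool_pos: [0.5668, 0.2502, 0.4108]
orientation: [-180.0, -0.1, -143.6]
force: [-0.7, 0.2, -2.5]
opening: 0.0247
gripper_force: 30.0
grasp [0.5666 0.2501 0.2518] rpy [-1.8000e+02 -5.0000e-02 -1.4362e+02] open 0.0247 F [-0.7  0.2 -2.5] t 19.225
turn units [-0.   -0.01 -0.  ] shift units after turn [ 0.04 -0.01  0.07]
```

```bash

python3 -m handwheel '[[-1,0,0,0.2,0,0,0],[-1,0,0,0.2,0,0,0],[-1,0,0,0.15,0,0,0],[-1,0,0,0.15,0,0,0],[-1,0,0,0,0,0,0]]'
python3 -m handwheel '[[-1,0,0,0.15,0,0,0],[-1,0,0,0.15,0,0,0],[-1,0,0,0.15,0,0,0],[-1,0,0,0,0,0,0],[-1,0,0,0,0,0,0]]'
python3 go.py 0.5659 0.2492 0.22 -143.6
```

```text
clock: 19.9
tool_pos: [0.5659, 0.2494, 0.3936]
orientation: [-180.0, -0.0, -143.6]
force: [0.4, -0.6, -1.4]
opening: 0.0242
gripper_force: 30.0
clock: 20.52
tool_pos: [0.566, 0.2495, 0.3828]
orientation: [-180.0, -0.0, -143.6]
force: [-1.0, -0.9, -0.0]
opening: 0.0246
gripper_force: 30.0
grasp [0.566  0.2495 0.2238] rpy [-180.     -0.   -143.61] open 0.0246 F [-1.  -0.9 -0. ] t 20.525
turn units [-0. -0. -0.] shift units after turn [ 0.01 -0.01  0.15]
```

```bash

python3 -m handwheel '[[-1,0,0,0.08,0,0,0],[-1,0,0,0,0,0,0],[0.5,0,0,0,0,0,0],[0.5,0,0,0,0,0,0],[0.5,0,0,0,0,0,0]]'
python3 -m handwheel '[[0.5,0,0,0,0,0,0],[0.5,0,0,-0.7,0,0,0],[0.5,0,0,-1,0,0,0],[0.5,0,0,-1,0,0,0],[0.5,0,0,-1,0,0,0]]'
for i in 1 2 3 ; do python3 -m handwheel '[[0.5,0,0,0,0,0,0],[0.5,0,0,0,0,0,0],[0.5,0,0,0,0,0,0],[0.5,0,0,0,0,0,0],[0.5,0,0,0,0,0,0]]' >/dev/null; done
python3 - <<'E'
from h import *
o=get_obs(); s=snapshot("wrist"); s2=snapshot("scene"); cv2.imwrite("pics/w9.png",s["color"][:,:,::-1])
p=proj(s2,[.566,.249,.2])[0].astype(int)
a=cv2.resize(s2["color"][p[1]-60:p[1]+60,p[0]-60:p[0]+60],(400,400),interpolation=cv2.INTER_CUBIC)
t=snapshot("top")["color"][150:250,200:370]; t=cv2.resize(t,(400,235))
w=cv2.resize(s["color"],(400,300)); im=np.zeros((600,800,3),np.uint8); im[:400,:400]=a; im[:300,400:]=w; im[300:535,400:]=t
cv2.imwrite("pics/c1.png",im[:,:,::-1]); print(p,o["tool_pos"])
E
```

```text
clock: 21.15
tool_pos: [0.5661, 0.2496, 0.3808]
orientation: [-180.0, 0.0, -143.6]
force: [0.9, 0.1, 0.3]
opening: 0.0487
gripper_force: 0.0
clock: 21.78
tool_pos: [0.566, 0.2494, 0.4755]
orientation: [-180.0, 0.1, -143.6]
force: [-0.1, 0.1, 0.5]
opening: 0.0657
gripper_force: 0.0
[294 235] [0.56600145 0.24952339 0.47313947]
```

View pics/c1.png

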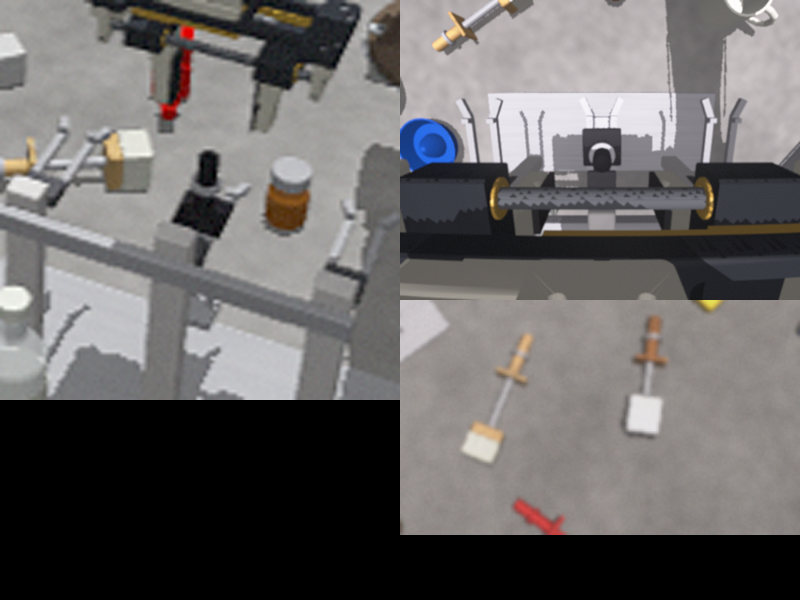

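The masher hangs free in the hook (scene part, (205,190)), with the other hooks empty. In the top view part, the brush is unchanged, but the tenderiser has been knocked: collar about (653,333), foot (645,436). I've used my picture budget, so from here I measure by code.

```bash
cat > wood.py <<'E'
from h import *
np.set_printoptions(precision=4,suppress=True)
def wood(c,box):
    hsv=cv2.cvtColor(c,cv2.COLOR_RGB2HSV); m=cv2.inRange(hsv,(7,70,50),(24,225,255))
    z=np.zeros_like(m); x0,y0,x1,y1=box; z[y0:y1,x0:x1]=m[y0:y1,x0:x1]; return z
def comps(m,amin=15):
    n,l,st,ce=cv2.connectedComponentsWithStats(m,connectivity=8)
    for i in range(1,n):
        if st[i,4]>=amin:
            ys,xs=np.where(l==i); (vx,vy,x,y)=cv2.fitLine(np.c_[xs,ys].astype(np.float32),cv2.DIST_L2,0,.01,.01).ravel()
            print("area",st[i,4],"bbox",st[i,:4],"cen",ce[i],"dir",vx,vy)
E
python3 - <<'E'
from wood import *
s=snapshot("top"); c=s["color"]
for x,y in ((307,161),(307,170),(252,170),(241,196)): print((x,y),cv2.cvtColor(c[y-1:y+2,x-1:x+2],cv2.COLOR_RGB2HSV).reshape(-1,3)[4])
m=wood(c,(220,140,330,225)); comps(m)
hsv=cv2.cvtColor(c,cv2.COLOR_RGB2HSV)
w=cv2.inRange(hsv,(0,0,190),(180,45,255)); z=np.zeros_like(w); z[190:225,220:330]=w[190:225,220:330]; comps(z)
E
```

```text
(307, 161) [ 12 128 157]
(307, 170) [ 12 130 175]
(252, 170) [ 17  99 223]
(241, 196) [160   9 179]
area 49 bbox [315 140  15  14] cen [322.6939 146.3878] dir 0.7190611 0.6949469
area 37 bbox [305 157   6   7] cen [307.7027 160.1622] dir 0.026820619 -0.9996403
area 33 bbox [250 165   6   7] cen [252.8182 167.9394] dir 0.35859087 -0.9334948
area 80 bbox [300 167  14  11] cen [306.4   172.275] dir 0.9027258 0.4302163
area 69 bbox [241 174  13  12] cen [248.087  179.2174] dir 0.9985789 -0.05329285
area 61 bbox [230 202  14   9] cen [236.8852 205.5574] dir 0.92022926 0.3913798
area 198 bbox [297 190  15  17] cen [303.5909 197.9495] dir 0.0024609105 -0.99999696
area 125 bbox [226 206  16  13] cen [233.592 212.048] dir 0.93648493 0.35070786
```

```bash
python3 - <<'E'
from wood import *
s=snapshot("top"); c=s["color"]
hsv=cv2.cvtColor(c,cv2.COLOR_RGB2HSV)
w=cv2.inRange(hsv,(0,0,190),(180,45,255)); z=np.zeros_like(w); z[180:225,290:320]=w[180:225,290:320]; comps(z)
def rep(n,h,b,zb=.044):
    H=world(s,[h],.028)[0]; B=world(s,[b],zb)[0]; d=H-B; d[2]=0; d/=np.linalg.norm(d)
    print(n,"H",H,"B",B,"axis",np.degrees(np.arctan2(d[1],d[0])),"collar",(H-d*.0165)[:2])
rep("mallet",(307.7,160.2),(303.6,198)); rep("brush",(252.8,167.9),(234.8,210))
E
python3 go.py 0.6 -0.22 0.25 -178
```

```text
area 199 bbox [297 190  15  17] cen [303.6131 197.9146] dir 0.03701397 -0.9993147
mallet H [ 0.6388 -0.239   0.028 ] B [ 0.5124 -0.2217  0.044 ] axis -7.768231987707748 collar [ 0.6225 -0.2368]
brush H [ 0.6143 -0.0613  0.028 ] B [ 0.4752 -0.0046  0.044 ] axis -22.190178100596032 collar [ 0.599 -0.055]
grasp [0.566  0.2495 0.3142] rpy [ 180.      0.   -143.61] open 0.0658 F [-0.1 -0.9  0.1] t 23.9
turn units [0.   0.   5.73] shift units after turn [ -0.7  -18.82   2.57]
```

```bash

python3 -m handwheel '[[1,0,0,0,0,0,0.92],[1,0,0,0,0,0,0.92],[1,0,0,0,0,0,0.92],[1,0,0,0,0,0,0.92],[1,0,0,0,0,0,0.92]]' >/dev/null
python3 -m handwheel '[[1,0,0,0,0,0,0.92],[1,0,0,0,0,0,0.92],[1,0,0,0,0,0,0.92],[1,0,0,0,0,0,0]]'
python3 go.py 0.563 -0.229 0.24 172.2
```

```text
clock: 25.02
tool_pos: [0.566, 0.2495, 0.4732]
orientation: [180.0, 0.0, 172.3]
force: [-0.7, -0.1, 0.8]
opening: 0.0879
gripper_force: 0.0
grasp [0.566  0.2495 0.3142] rpy [180.     0.   172.26] open 0.0879 F [-0.7 -0.1  0.8] t 25.025
turn units [0.   0.   0.01] shift units after turn [ -2.48 -18.98   2.97]
```

```bash

python3 -m handwheel '[[1,-0.1,-1,0,0,0,0],[1,-0.1,-1,0,0,0,0],[1,-0.1,-1,0,0,0,0],[1,-0.1,-1,0,0,0,0],[1,-0.1,-1,0,0,0,0]]' >/dev/null
python3 -m handwheel '[[1,-0.1,-1,0,0,0,0],[1,-0.1,-1,0,0,0,0],[1,-0.1,-1,0,0,0,0],[1,-0.1,-1,0,0,0,0],[1,-0.1,-1,0,0,0,0]]' >/dev/null
python3 -m handwheel '[[1,-0.1,-1,0,0,0,0],[1,-0.1,-1,0,0,0,0],[1,-0.1,-1,0.6,0,0,0],[1,-0.1,-1,0.6,0,0,0],[1,-0.1,-1,0.6,0,0,0]]' >/dev/null
python3 -m handwheel '[[1,-0.3,-1,0.6,0,0,0],[1,-0.3,-1,0.6,0,0,0],[1,-0.3,-1,0,0,0,0],[1,0,-1,0,0,0,0],[1,0,0,0,0,0,0]]'
cat >wr.py <<'E'
from wood import *
from scipy.spatial.transform import Rotation as Ro
def tool(s,uv,zt):
    T=np.array(s["tool_from_camera"]); d=rays(s,uv)@T[:3,:3].T; return T[:3,3]+d*((zt-T[2,3])/d[:,2])[:,None]
E
python3 - <<'E'
from wr import *
o=get_obs(); s=snapshot("wrist"); np.save("wm.npy",s["color"])
c=s["color"]; m=wood(c,(0,0,512,240)); comps(m,30)
hsv=cv2.cvtColor(c,cv2.COLOR_RGB2HSV)
w=cv2.inRange(hsv,(0,0,215),(180,30,255)); w[215:]=0; comps(w,100)
print("expected collar, guard, foot",proj(s,[[.6225,-.2368,.03],[.5868,-.232,.044],[.4878,-.2184,.044]],o))
E
python3 go.py 0.6225 -0.2368 0.022 172.2
```

```text
clock: 27.52
tool_pos: [0.5603, -0.2315, 0.398]
orientation: [-180.0, -0.0, 172.1]
force: [-0.7, 0.1, 0.2]
opening: 0.0876
gripper_force: 0.0
area 988 bbox [420  69  58  26] cen [448.5132  81.6994] dir 0.9897559 0.14276996
area 648 bbox [397 148  51  34] cen [419.2454 163.3611] dir 0.9759552 -0.21797124
area 322 bbox [396 184  21  23] cen [405.6863 194.9783] dir 0.4053195 -0.9141751
area 690 bbox [244 188  39  33] cen [262.8594 201.1261] dir 0.99186623 0.1272846
area 279 bbox [ 77 226  28  14] cen [ 90.7276 233.4014] dir 0.9952922 -0.096919835
area 181 bbox [256 226  14  14] cen [262.768  232.8453] dir 0.74412453 -0.66804093
area 290 bbox [412 226  28  14] cen [425.3345 233.3   ] dir 0.9960115 0.08922507
area 1823 bbox [244 106  40  46] cen [263.446  128.3352] dir 0.031278115 -0.9995107
area 130 bbox [422 122  12  31] cen [427.9538 137.9692] dir 0.32670406 -0.9451267
expected collar, guard, foot [[261.0648 222.0742]
 [261.1472 196.2763]
 [261.2529 104.6462]]
grasp [ 0.5604 -0.2306  0.2391] rpy [ 1.8000e+02 -1.0000e-02  1.7211e+02] open 0.0879 F [ 0.4 -0.6  0.5] t 27.575
turn units [ 0.   -0.   -0.01] shift units after turn [-2.49  0.09  8.68]
```

```bash

python3 -m handwheel '[[1,-0.85,0.06,0,0,0,0],[1,-0.85,0.06,0.7,0,0,0],[1,-0.85,0.06,1,0,0,0],[1,0,0,1,0,0,0],[1,0,0,1,0,0,0]]' >/dev/null
python3 -m handwheel '[[1,0,0,1,0,0,0],[1,0,0,1,0,0,0],[1,0,0,1,0,0,0],[1,0,0,1,0,0,0],[1,0,0,0.55,0,0,0]]' 
python3 - <<'E'
from wr import *
o=get_obs(); s=snapshot("wrist"); c=s["color"]; m=wood(c,(100,0,420,300)); comps(m,60)
hsv=cv2.cvtColor(c,cv2.COLOR_RGB2HSV); w=cv2.inRange(hsv,(0,0,215),(180,30,255)); w[180:]=0; comps(w,100)
e=o["tool_pos"]; A=Ro.from_euler("xyz",o["orientation"],degrees=True)
zt=e[2]-.044
print("guard exp u,v underside", proj(s,A.apply([[.036,0,zt],[.136,0,zt]])+e,o))
E
python3 go.py 0.6225 -0.2368 0.022 172.2
```

```text
clock: 28.82
tool_pos: [0.6246, -0.2329, 0.1908]
orientation: [180.0, -0.1, 172.3]
force: [0.1, -0.5, 0.2]
opening: 0.0875
gripper_force: 0.0
area 3946 bbox [204 166 101  75] cen [254.5236 195.2813] dir 0.99973106 0.023189237
area 70 bbox [412 227   8  12] cen [416.2714 233.5857] dir 0.34040555 -0.9402787
area 1887 bbox [228 268 192  32] cen [297.0551 289.6253] dir 0.9958849 0.09062708
area 6016 bbox [200   0 111  56] cen [254.7836  26.7901] dir 1.0 9.67789e-05
area 1502 bbox [247  65  15 109] cen [253.8775 118.2144] dir 0.00067527685 0.99999976
guard exp u,v underside [[259.5636 184.7509]
 [259.9513 -83.8273]]
grasp [ 0.6237 -0.2329  0.0304] rpy [ 1.7999e+02 -1.7000e-01  1.7223e+02] open 0.0876 F [-1.  -0.  -1.8] t 28.875
turn units [ 0.   -0.03  0.  ] shift units after turn [ 0.03 -0.16  0.33]
```

```bash

python3 -m handwheel '[[1,0.08,-0.08,0.33,0,0,0],[1,0,0,0,0,0,0],[-1,0,0,0,0,0,0],[-1,0,0,0,0,0,0],[-1,0,0,0,0,0,0]]' >/dev/null
python3 -m handwheel '[[-1,0,0,0,0,0,0],[-1,0,0,0,0,0,0],[-1,0,0,0,0,0,0],[-1,0,0,0,0,0,0]]'
python3 - <<'E'
from wr import *
o=get_obs(); s=snapshot("wrist"); c=s["color"]; m=wood(c,(150,0,360,230)); comps(m,60)
hsv=cv2.cvtColor(c,cv2.COLOR_RGB2HSV); w=cv2.inRange(hsv,(0,0,215),(180,30,255)); w[180:]=0; comps(w,100)
E
```

```text
clock: 30.0
tool_pos: [0.6227, -0.2351, 0.1836]
orientation: [180.0, -0.0, 172.2]
force: [-0.2, 0.5, 0.3]
opening: 0.0243
gripper_force: 30.0
area 3775 bbox [206 171 107  59] cen [258.934 195.435] dir 0.99997073 0.007649423
area 6504 bbox [202   0 119  56] cen [260.8713  26.9313] dir 0.99999785 0.002083995
area 1297 bbox [170  34  55  68] cen [200.0879  69.549 ] dir 0.50003374 0.8660059
area 2176 bbox [249  64  22 116] cen [258.9343 121.5763] dir 0.009892497 -0.99995106
area 125 bbox [502  84  10  22] cen [507.448  94.608] dir 0.13606513 0.9906999
```

```bash

python3 -m handwheel '[[-1,0.24,0,-0.9,0,0,0],[-1,0.39,0,-0.86,0,0,0],[-1,0.54,0,-0.78,0,0,0],[-1,0.67,0,-0.67,0,0,0],[-1,0.78,0,-0.55,0,0,0]]' 
python3 -m handwheel '[[-1,0.87,0,-0.42,0,0,0],[-1,0.92,0,-0.26,0,0,0],[-1,0.95,0,-0.1,0,0,0],[-1,0.96,0,0.07,0,0,0],[-1,0.1,0,0.02,0,0,0]]' 
python3 -m handwheel '[[-1,0.1,0,0,0,0,0],[-1,0,0,0,0,0,0]]'
cat > chk.py <<'E'
import sys
from wr import *
o=get_obs(); s=snapshot("wrist"); c=s["color"]; np.save("last.npy",c); m=wood(c,(150,0,370,345)); comps(m,60)
hsv=cv2.cvtColor(c,cv2.COLOR_RGB2HSV); w=cv2.inRange(hsv,(0,0,160),(180,60,255)); w[225:]=0; w[:,:150]=0; w[:,370:]=0
k=cv2.morphologyEx(w,cv2.MORPH_OPEN,np.ones((3,3))); print("white"); comps(k,60)
L=float(sys.argv[1]); T=np.array(s["tool_from_camera"])
P=np.linalg.inv(T)
def pj(x): p=P[:3,:3]@np.array(x)+P[:3,3]; q=p[:2]/p[2]; q=q*(1+s["k1"]*(q@q)); return (q*s["fx"]+[s["cx"],s["cy"]]).round(1)
for d,n,h in ((L,"foot",.022),(.036,"guard bot",.022),(.030,"guard top",.022)): print(n,"near edge",pj([h,-h,.159+d]),pj([h,h,.159+d]))
print("handle end c",pj([0,0,.129]))
E
python3 chk.py .136; python3 go.py 0.4771 0.1843 0.25 -143.6
```

```text
clock: 30.68
tool_pos: [0.557, -0.2262, 0.2805]
orientation: [180.0, 0.2, 172.2]
force: [1.3, 0.3, -1.8]
opening: 0.0242
gripper_force: 30.0
clock: 31.3
tool_pos: [0.4614, -0.2132, 0.2964]
orientation: [180.0, 0.1, 172.2]
force: [0.2, -0.1, -1.6]
opening: 0.0243
gripper_force: 30.0
clock: 31.55
tool_pos: [0.4622, -0.2132, 0.2962]
orientation: [-180.0, 0.2, 172.3]
force: [1.2, 0.2, 2.8]
opening: 0.024
gripper_force: 30.0
area 3915 bbox [220 174  81  60] cen [258.7719 199.2866] dir 0.9999478 -0.010219771
area 494 bbox [194 226  14  57] cen [199.7976 254.6984] dir 0.022994831 -0.9997356
area 485 bbox [309 226  13  57] cen [316.0206 254.3052] dir 0.018385284 0.99983096
area 3103 bbox [150 269 220  34] cen [266.0799 292.2143] dir 0.9999995 -0.0010035993
white
area 34147 bbox [150   0 220 208] cen [252.018   97.8624] dir 0.99982953 0.018462325
area 300 bbox [343   0  27  18] cen [359.27   6.04] dir 0.9247304 0.38062274
foot near edge [234.2 162. ] [282.9 162. ]
guard bot near edge [221.6 189. ] [296.4 189. ]
guard top near edge [220.4 191.6] [297.7 191.6]
handle end c [259.7 282.8]
grasp [ 0.4628 -0.2133  0.137 ] rpy [-1.7998e+02  1.6000e-01  1.7226e+02] open 0.024 F [1.1 0.2 4.2] t 31.6
turn units [-0.01  0.02 -7.36] shift units after turn [-9.9  12.46 -4.52]
```

```bash

python3 -m handwheel '[[-1,0.4,0,0.04,0,0,0],[-1,0.4,0,0.06,0,0,0],[-1,0,0,0.04,0,0,0],[-1,0,0,0,0,0,0]]'
python3 chk.py .136 | grep -v "area [345]..\b"
```

```text
clock: 32.1
tool_pos: [0.4466, -0.2112, 0.2972]
orientation: [-179.9, 0.9, 172.4]
force: [4.3, 1.1, 29.7]
opening: 0.0241
gripper_force: 30.0
area 3609 bbox [221 177  80  57] cen [259.0635 201.4536] dir 0.9999977 -0.002165217
area 3089 bbox [150 269 220  34] cen [265.8019 292.0974] dir 0.99999994 -0.00026147644
white
area 178 bbox [150   0  13  20] cen [154.5337   7.4775] dir 0.33649403 -0.9416856
area 31858 bbox [150   0 220 208] cen [249.6603 101.0565] dir 0.99691564 0.078480616
area 719 bbox [344   0  26  35] cen [358.096   14.5104] dir 0.38044304 0.92480433
foot near edge [234.2 162. ] [282.9 162. ]
guard bot near edge [221.6 189. ] [296.4 189. ]
guard top near edge [220.4 191.6] [297.7 191.6]
handle end c [259.7 282.8]
```

```bash

python3 -m handwheel '[[-1,0,0,-0.06,0,0,0],[-0.1,0,0,0,0,0,0],[-0.1,0,0,0,0,0,0],[-0.1,0,0,0,0,0,0],[-0.1,0,0,0,0,0,0]]'
python3 -m handwheel '[[0.2,0,0,0,0,0,0],[0.2,0,0,0,0,0,0],[0.2,0,0,0,0,0,0]]'
python3 chk.py .136 | grep -v "area [345]..\b"
python3 - <<'E'
import numpy as np,cv2
from wood import *
c=np.load("last.npy"); m=wood(c,(200,0,320,224))
# guard near edge per column, and centres per row
print([ (x,int(np.where(m[:,x])[0].min())) for x in range(215,310,6) if m[:,x].any()])
print([(y,int(np.where(m[y])[0].min()),int(np.where(m[y])[0].max())) for y in range(170,224,6) if m[y].any()])
g=cv2.inRange(cv2.cvtColor(c,cv2.COLOR_RGB2HSV),(8,60,40),(24,230,255))[262:300,235:285]
print("handle end rows", [(y+262,int(np.where(g[y])[0].min())+235,int(np.where(g[y])[0].max())+235) for y in range(0,38,4) if g[y].any()])
E
```

```text
clock: 32.78
tool_pos: [0.4412, -0.2103, 0.2924]
orientation: [-180.0, -0.1, 172.2]
force: [0.1, 0.0, 0.4]
opening: 0.0394
gripper_force: 0.0
clock: 33.15
tool_pos: [0.4414, -0.2103, 0.2929]
orientation: [180.0, -0.0, 172.2]
force: [-0.7, -0.4, -0.3]
opening: 0.0525
gripper_force: 0.0
area 5529 bbox [222 140  80  97] cen [260.7406 183.0246] dir 0.032659996 0.99946654
area 144 bbox [150 226  11  19] cen [154.3056 233.7014] dir 0.006970067 0.9999757
area 113 bbox [150 265  10  17] cen [153.5752 273.177 ] dir 0.24936154 -0.96841043
area 1586 bbox [154 289 216  14] cen [263.6299 298.1003] dir 0.9999972 -0.0023561232
white
area 15330 bbox [197   0 173 176] cen [282.5924  93.4989] dir 0.8035831 0.5951926
area 168 bbox [150   3   9  25] cen [153.1726  14.6429] dir 0.029740792 -0.9995577
area 891 bbox [343   3  27  43] cen [357.9024  23.5286] dir 0.038528755 0.9992575
area 194 bbox [180  28  16  20] cen [187.4897  39.0155] dir 0.3957949 0.91833895
area 94 bbox [186  55  14   9] cen [192.      59.0426] dir 0.9955715 0.09400738
area 2586 bbox [150 131  35  94] cen [165.4316 175.0642] dir 0.048701283 0.9988134
area 856 bbox [233 168  58  37] cen [260.3925 183.271 ] dir 0.9975778 -0.069560066
foot near edge [234.2 162. ] [282.9 162. ]
guard bot near edge [221.6 189. ] [296.4 189. ]
guard top near edge [220.4 191.6] [297.7 191.6]
handle end c [259.7 282.8]
[(227, 140), (233, 141), (239, 141), (245, 141), (251, 141), (257, 142), (263, 142), (269, 142), (275, 142), (281, 142), (287, 142), (293, 142), (299, 142)]
[(170, 222, 300), (176, 222, 300), (182, 222, 300), (188, 222, 299), (194, 222, 299), (200, 222, 298), (206, 222, 298), (212, 222, 297), (218, 240, 285)]
handle end rows [(298, 235, 284)]
```

```bash

python3 - <<'E'
from wr import *
s=snapshot("wrist"); c=s["color"]; zt=get_obs()["tool_pos"][2]
print("guard corners",tool(s,[(222,141),(301,142),(222,213),(298,213)],zt-.106)*1000)
print("collar",tool(s,[(260.5,187)],zt-.139)*1000)
hsv=cv2.cvtColor(c,cv2.COLOR_RGB2HSV)
for y in range(60,250,6): print(y,hsv[y,261].tolist(),hsv[y,228].tolist(),hsv[y,210].tolist())
E
```

```text
guard corners [[ 50.7827 -20.0632 186.9165]
 [ 50.266   22.6364 186.9165]
 [  9.8824 -21.2102 186.9165]
 [  9.881   22.3074 186.9165]]
collar [[ 33.2787   0.4692 153.9165]]
60 [176, 11, 168] [174, 8, 161] [0, 8, 158]
66 [0, 9, 165] [163, 11, 159] [0, 8, 157]
72 [168, 8, 164] [0, 7, 156] [0, 10, 155]
78 [175, 9, 163] [174, 8, 160] [0, 7, 152]
84 [167, 11, 163] [170, 10, 159] [0, 8, 157]
90 [0, 8, 165] [5, 10, 160] [174, 8, 155]
96 [175, 9, 169] [176, 11, 162] [0, 8, 156]
102 [0, 8, 169] [171, 11, 160] [0, 6, 158]
108 [0, 10, 171] [5, 10, 156] [175, 10, 161]
114 [175, 9, 169] [10, 10, 157] [171, 11, 163]
120 [171, 10, 174] [175, 10, 160] [174, 8, 161]
126 [176, 12, 176] [175, 9, 163] [4, 11, 162]
132 [170, 7, 112] [176, 11, 163] [0, 8, 160]
138 [120, 3, 254] [0, 18, 153] [4, 11, 163]
144 [13, 152, 223] [14, 154, 232] [0, 10, 160]
150 [14, 155, 224] [14, 154, 232] [169, 13, 161]
156 [13, 154, 224] [14, 154, 232] [165, 10, 158]
162 [13, 156, 224] [14, 154, 232] [0, 11, 163]
168 [135, 13, 203] [14, 155, 232] [0, 11, 163]
174 [135, 6, 237] [14, 155, 231] [176, 12, 146]
180 [12, 132, 89] [14, 154, 233] [170, 16, 96]
186 [12, 138, 87] [14, 157, 231] [175, 16, 96]
192 [13, 141, 107] [13, 158, 212] [6, 13, 96]
198 [13, 157, 203] [13, 149, 135] [0, 11, 94]
204 [13, 157, 203] [13, 152, 134] [170, 8, 95]
210 [13, 158, 206] [13, 157, 135] [0, 11, 92]
216 [13, 158, 208] [8, 64, 104] [0, 11, 94]
222 [13, 155, 120] [174, 13, 96] [173, 14, 73]
228 [13, 156, 119] [0, 8, 95] [0, 11, 71]
234 [11, 124, 113] [174, 13, 95] [160, 11, 67]
240 [171, 29, 62] [150, 9, 55] [135, 10, 50]
246 [120, 4, 58] [130, 17, 88] [124, 19, 92]
```

```bash

python3 -m handwheel '[[0.2,0.4,0.03,-0.08,0,0,0],[0.2,0.4,0,0,0,0,0],[0.2,0.4,0,0,0,0,0],[0.2,0,0,0,0,0,0],[0.2,0,0,0,0,0,0]]'
python3 chk.py .136 | egrep "near|handle|58  37|area ....."
python3 - <<'E'
from wr import *
o=get_obs();s=snapshot("wrist"); c=s["color"]; m=wood(c,(200,0,320,224))
print([(x,int(np.where(m[:,x])[0].min())) for x in range(215,310,8) if m[:,x].any()],[(y,int(np.where(m[y])[0].min()),int(np.where(m[y])[0].max())) for y in range(180,224,6) if m[y].any()])
E
```

```text
clock: 33.88
tool_pos: [0.4119, -0.2056, 0.2952]
orientation: [-180.0, 0.0, 172.2]
force: [-0.2, 0.6, 0.7]
opening: 0.0524
gripper_force: 0.0
area 3085 bbox [223 190  76  51] cen [259.5481 212.3374] dir 0.9999968 0.0025445363
area 131 bbox [150 227  11  19] cen [154.     234.2366] dir 0.014624984 0.99989307
area 380 bbox [356 227  14  55] cen [364.5079 252.05  ] dir 0.03440984 0.9994078
area 98 bbox [150 267  10  15] cen [153.3776 273.0306] dir 0.3709472 -0.92865396
area 2559 bbox [155 268 215  34] cen [262.1442 290.8542] dir 0.9999942 0.003402044
area 194 bbox [150  48  11  25] cen [153.768   59.6598] dir 0.035123352 -0.999383
area 384 bbox [241 174  47  10] cen [264.2656 177.9609] dir 0.99959403 0.028492326
foot near edge [234.2 162. ] [282.9 162. ]
guard bot near edge [221.6 189. ] [296.4 189. ]
guard top near edge [220.4 191.6] [297.7 191.6]
handle end c [259.7 282.8]
[(223, 193), (231, 191), (239, 191), (247, 191), (255, 192), (263, 192), (271, 192), (279, 193), (287, 192), (295, 193)] [(192, 224, 294), (198, 223, 298), (204, 223, 298), (210, 223, 297), (216, 223, 297), (222, 223, 296)]
```

```bash

python3 -m handwheel '[[-1,0,0.02,0,0,0,0],[-1,0,0,0,0,0,0],[-1,0,0,0,0,0,0],[-1,0,0,0,0,0,0],[-1,0,0,0,0,0,0]]'
python3 -m handwheel '[[-1,0,0,0.08,0,0,0],[-1,0,0,0,0,0,0],[-1,0,0,0,0,0,0]]'
python3 -m handwheel '[[-1,0,0,-1,0,0,0],[-1,0,0,-1,0,0,0],[-1,0,0,-1,0,0,0],[-1,0,0,-1,0,0,0],[-1,0,0,-1,0,0,0]]'
python3 chk.py .136 | egrep "near|handle|area ....."
python3 go.py 0.543 0.0773 0.252 -143.6
```

```text
clock: 34.6
tool_pos: [0.4118, -0.205, 0.2949]
orientation: [180.0, -0.0, 172.2]
force: [-0.0, 0.2, -0.5]
opening: 0.0242
gripper_force: 30.0
clock: 34.98
tool_pos: [0.4129, -0.2053, 0.2947]
orientation: [-180.0, 0.2, 172.3]
force: [-1.7, 1.1, 14.0]
opening: 0.0242
gripper_force: 30.0
clock: 35.6
tool_pos: [0.4114, -0.205, 0.4182]
orientation: [180.0, -0.1, 172.2]
force: [0.2, 0.3, -2.3]
opening: 0.0242
gripper_force: 30.0
area 2534 bbox [221 191  77  45] cen [258.4065 208.9534] dir 0.99998885 0.0047262753
area 491 bbox [194 226  14  57] cen [199.7128 254.4358] dir 0.022616798 -0.99974424
area 478 bbox [309 226  13  57] cen [315.9791 254.0941] dir 0.028596034 0.99959105
area 3055 bbox [150 268 220  35] cen [266.0318 291.5516] dir 0.9999998 0.0005614368
area 33728 bbox [150   0 220 219] cen [250.344   87.9647] dir 0.8984362 -0.4391041
area 821 bbox [233 173  55  18] cen [260.9963 181.9184] dir 0.99943197 -0.033701513
foot near edge [234.2 162. ] [282.9 162. ]
guard bot near edge [221.6 189. ] [296.4 189. ]
guard top near edge [220.4 191.6] [297.7 191.6]
handle end c [259.7 282.8]
grasp [ 0.4128 -0.2055  0.2627] rpy [-179.96    0.21  172.25] open 0.024 F [ 0.6 -1.2  2.1] t 35.65
turn units [-0.02  0.03 -7.36] shift units after turn [-10.9    6.02   0.43]
```

```bash

python3 -m handwheel '[[-1,0,0,0,0,0,-0.92],[-1,0,0,0,0,0,-0.92],[-1,0,0,0,0,0,-0.92],[-1,0,0,0,0,0,-0.92],[-1,0,0,0,0,0,-0.92]]' >/dev/null
python3 -m handwheel '[[-1,0,0,0,0,0,-0.92],[-1,0,0,0,0,0,-0.92],[-1,0,0,0,0,0,-0.92],[-1,0,0,0,0,0,0]]' 
python3 go.py 0.5545 0.0794 0.255 -143.6
```

```text
clock: 36.78
tool_pos: [0.4116, -0.205, 0.4172]
orientation: [179.9, -0.0, -143.7]
force: [0.2, -0.5, -2.5]
opening: 0.0239
gripper_force: 30.0
grasp [ 0.4114 -0.2049  0.2582] rpy [ 1.7995e+02 -4.0000e-02 -1.4366e+02] open 0.0239 F [ 0.2 -0.5 -2.5] t 36.775
turn units [ 0.01 -0.01 -0.01] shift units after turn [-11.36   5.76   0.13]
```

```bash

python3 -m handwheel '[[-1,-0.95,0.48,0,0,0,0],[-1,-0.95,0.48,0,0,0,0],[-1,-0.95,0.48,0,0,0,0],[-1,-0.95,0.48,0,0,0,0],[-1,-0.95,0.48,0,0,0,0]]' >/dev/null
python3 -m handwheel '[[-1,-0.95,0.48,0,0,0,0],[-1,-0.95,0.48,0,0,0,0],[-1,-0.95,0.48,0,0,0,0],[-1,-0.95,0.48,0,0,0,0],[-1,-0.95,0.48,0,0,0,0]]' >/dev/null
python3 -m handwheel '[[-1,-0.95,0.48,0,0,0,0],[-1,-0.95,0.48,0,0,0,0],[-1,0,0,0,0,0,0],[-1,0,0,0,0,0,0]]' 
python3 go.py 0.643 0.1446 0.252 -143.6; python3 chk.py .136 | egrep "near|handle|area [0-9]{4}"
```

```text
clock: 38.52
tool_pos: [0.556, 0.0804, 0.4176]
orientation: [180.0, -0.0, -143.6]
force: [-1.0, -0.6, -3.0]
opening: 0.0243
gripper_force: 30.0
grasp [0.5559 0.0803 0.2586] rpy [ 1.7999e+02 -4.0000e-02 -1.4360e+02] open 0.0243 F [-1.  -0.6 -3. ] t 38.525
turn units [ 0.   -0.01  0.  ] shift units after turn [-4.33  0.    0.27]
area 2553 bbox [221 190  76  46] cen [258.0725 208.6443] dir 0.9999488 0.010120123
area 3158 bbox [150 268 220  35] cen [266.1178 291.7685] dir 0.99999994 0.00026443906
area 39588 bbox [150   0 220 208] cen [262.438  94.593] dir 0.99691576 0.0784794
foot near edge [234.2 162.5] [282.8 162.5]
guard bot near edge [221.6 189.9] [296.3 189.9]
guard top near edge [220.4 192.5] [297.6 192.5]
handle end c [259.5 283.9]
```

```bash

python3 -m handwheel '[[-1,-0.7,0,0.15,0,0,0],[-1,-0.7,0,0,0,0,0],[-1,-0.7,0,0,0,0,0],[-1,0,0,0,0,0,0]]'
python3 -m handwheel '[[-1,-0.6,0,0,0,0,0],[-1,-0.6,0,0,0,0,0],[-1,-0.6,0,0,0,0,0],[-1,-0.43,0,0,0,0,0],[-1,0,0,0,0,0,0]]'
python3 go.py 0.643 0.1446 0.252 -143.6
```

```text
clock: 39.08
tool_pos: [0.5994, 0.112, 0.4135]
orientation: [180.0, -0.0, -143.6]
force: [-0.3, 0.2, -2.2]
opening: 0.0245
gripper_force: 30.0
clock: 39.7
tool_pos: [0.6436, 0.1447, 0.4135]
orientation: [180.0, -0.0, -143.6]
force: [-1.0, 0.2, -3.3]
opening: 0.0244
gripper_force: 30.0
grasp [0.6434 0.1446 0.2545] rpy [ 1.7999e+02 -5.0000e-02 -1.4360e+02] open 0.0244 F [-1.   0.2 -3.3] t 39.7
turn units [ 0.   -0.01 -0.  ] shift units after turn [0.01 0.01 0.1 ]
```

Lower 31 mm to grasp z about 0.223, in two gentle calls.

```bash

python3 -m handwheel '[[-1,0,0,0.25,0,0,0],[-1,0,0,0.2,0,0,0],[-1,0,0,0.2,0,0,0],[-1,0,0,0.15,0,0,0],[-1,0,0,0,0,0,0]]'
python3 -m handwheel '[[-1,0,0,0.15,0,0,0],[-1,0,0,0.15,0,0,0],[-1,0,0,0.1,0,0,0],[-1,0,0,0.06,0,0,0],[-1,0,0,0,0,0,0]]'
python3 go.py 0.643 0.1446 0.222 -143.6
```

```text
clock: 40.33
tool_pos: [0.6429, 0.1441, 0.3939]
orientation: [180.0, -0.0, -143.6]
force: [-0.7, -1.5, -1.9]
opening: 0.0244
gripper_force: 30.0
clock: 40.95
tool_pos: [0.6431, 0.1442, 0.3828]
orientation: [-180.0, 0.0, -143.6]
force: [0.1, -0.2, -0.4]
opening: 0.0244
gripper_force: 30.0
grasp [0.6431 0.1442 0.2238] rpy [-1.7999e+02  1.0000e-02 -1.4361e+02] open 0.0244 F [ 0.1 -0.2 -0.4] t 40.95
turn units [-0.  0. -0.] shift units after turn [-0.01  0.02  0.07]
```

```bash

python3 -m handwheel '[[-1,0,0,0.08,0,0,0],[-1,0,0,0,0,0,0],[0.5,0,0,0,0,0,0],[0.5,0,0,0,0,0,0],[0.5,0,0,0,0,0,0]]'
python3 -m handwheel '[[0.5,0,0,0,0,0,0],[0.5,0,0,-0.7,0,0,0],[0.5,0,0,-1,0,0,0],[0.5,0,0,-1,0,0,0],[0.5,0,0,-1,0,0,0]]'
for i in 1 2 3 4; do python3 -m handwheel '[[1,0,0,0,0,0,0],[1,0,0,0,0,0,0],[1,0,0,0,0,0,0],[1,0,0,0,0,0,0],[1,0,0,0,0,0,0]]' >/dev/null; done
python3 - <<'E'
from wr import *
o=get_obs(); s=snapshot("wrist"); c=s["color"]; m=wood(c,(180,0,340,230)); print("hung mallet"); comps(m,60); zt=o["tool_pos"][2]
ys,xs=np.where(m[:,:]); 
print(tool(s,[(xs.min(),ys.min()),(xs.max(),ys.min())],zt-.19)*1000)
np.save("hung.npy",c)
t=snapshot("top"); c=t["color"]; comps(wood(c,(215,150,275,225)))
hsv=cv2.cvtColor(c,cv2.COLOR_RGB2HSV); w=cv2.inRange(hsv,(0,0,190),(180,60,255)); z=np.zeros_like(w); z[195:225,215:265]=w[195:225,215:265]; comps(z)
E
python3 go.py 0.56 -0.04 0.25 157.8
```

```text
clock: 41.58
tool_pos: [0.643, 0.1442, 0.3807]
orientation: [180.0, 0.0, -143.6]
force: [-0.4, 0.7, -0.1]
opening: 0.0488
gripper_force: 0.0
clock: 42.2
tool_pos: [0.6429, 0.1441, 0.4756]
orientation: [-180.0, 0.1, -143.6]
force: [0.1, -0.1, 0.0]
opening: 0.0654
gripper_force: 0.0
hung mallet
area 201 bbox [231   0  16  16] cen [239.3134   6.2189] dir 0.67499495 0.73782235
area 84 bbox [180  32  11  18] cen [183.9524  41.0833] dir 0.55034006 0.8349406
area 2020 bbox [234 165  50  57] cen [257.7871 189.8198] dir 0.008742654 0.9999618
[[152.5246 -61.4407 283.1678]
 [152.0874  18.9444 283.1678]]
area 34 bbox [250 165   7   7] cen [252.9118 167.8824] dir 0.45425436 -0.89087206
area 70 bbox [241 173  13  12] cen [248.     179.0429] dir 0.90518796 -0.4250115
area 59 bbox [230 202  14   9] cen [236.9153 205.4915] dir 0.9194334 0.39324573
area 15 bbox [237 195   6  10] cen [239.7333 199.6   ] dir 0.3748919 -0.92706853
area 139 bbox [226 206  16  13] cen [233.6547 212.0144] dir 0.93867886 0.34479266
grasp [0.643  0.1442 0.3142] rpy [ 180.      0.   -143.61] open 0.0876 F [0.2 0.9 0.3] t 44.8
turn units [0.   0.   9.76] shift units after turn [ 0.29 -8.08  2.57]
```

```bash

python3 - <<'E'
from wr import *
o=get_obs(); s=snapshot("wrist"); zt=o["tool_pos"][2]
print(tool(s,[(234,165),(284,165)],zt-.19)*1000)
E
python3 -m handwheel '[[1,0,0,0,0,0,0.98],[1,0,0,0,0,0,0.98],[1,0,0,0,0,0,0.98],[1,0,0,0,0,0,0.98],[1,0,0,0,0,0,0.98]]' >/dev/null
python3 -m handwheel '[[1,0,0,0,0,0,0.98],[1,0,0,0,0,0,0.98],[1,0,0,0,0,0,0.98],[1,0,0,0,0,0,0.98],[1,0,0,0,0,0,0.94]]'
python3 go.py 0.543 -0.032 0.24 157.8
```

```text
[[ 21.7223 -21.2657 283.1763]
 [ 21.7348  22.0687 283.1763]]
clock: 46.1
tool_pos: [0.643, 0.1442, 0.4732]
orientation: [-180.0, -0.0, 157.6]
force: [0.4, -0.2, -0.1]
opening: 0.0875
gripper_force: 0.0
grasp [0.643  0.1442 0.3142] rpy [-180.     -0.    157.64] open 0.0875 F [ 0.4 -0.2 -0.1] t 46.1
turn units [-0.   -0.   -0.03] shift units after turn [ 1.04 -8.04  2.97]
```

Mallet guard sits exactly under the release point. On to the brush.

```bash

python3 -m handwheel '[[1,0.13,-1,0,0,0,0],[1,0.13,-1,0,0,0,0],[1,0.13,-1,0,0,0,0],[1,0.13,-1,0,0,0,0],[1,0.13,-1,0.6,0,0,0]]' >/dev/null
python3 -m handwheel '[[1,0.13,-1,0.6,0,0,0],[1,0.13,-1,0.6,0,0,0],[1,0.13,-1,0.6,0,0,0],[1,0,0,0.57,0,0,0],[1,0,0,0,0,0,0]]'
python3 - <<'E'
from wr import *
o=get_obs(); s=snapshot("wrist"); c=s["color"]; np.save("wb.npy",c)
comps(wood(c,(200,0,320,240)),30)
hsv=cv2.cvtColor(c,cv2.COLOR_RGB2HSV)
for lo in (190,210):
    w=cv2.inRange(hsv,(0,0,lo),(180,60,255)); w[215:]=0; w[:,:200]=0;w[:,320:]=0; print(lo); comps(w,60)
print(proj(s,[[.599,-.055,.03],[.5657,-.0414,.044],[.4546,.004,.044]],o))
E
python3 go.py 0.599 -0.055 0.022 157.8
```

```text
clock: 47.35
tool_pos: [0.543, -0.0317, 0.3982]
orientation: [-180.0, -0.1, 157.8]
force: [0.5, 0.5, 0.9]
opening: 0.0877
gripper_force: 0.0
area 598 bbox [241 113  41  15] cen [260.908  119.9431] dir 0.9999976 0.0021802536
area 667 bbox [242 187  38  32] cen [260.3838 199.6102] dir 0.9996811 -0.02525204
area 207 bbox [254 224  14  16] cen [260.314  231.8019] dir 0.16877902 -0.98565394
190
area 1358 bbox [239  81  45  33] cen [260.405   96.8829] dir 0.99906754 -0.043175004
area 72 bbox [292  87  10  15] cen [296.4861  93.9861] dir 0.3621496 -0.93211997
area 240 bbox [257 128   7  35] cen [259.9917 144.7917] dir 0.0058958945 -0.9999826
210
area 1332 bbox [239  82  44  31] cen [260.2417  96.8919] dir 0.99993074 -0.011770126
area 166 bbox [258 129   5  34] cen [259.9819 145.1084] dir 0.0032550795 -0.9999947
[[258.1231 220.8749]
 [258.1516 194.9975]
 [258.2378  83.3172]]
grasp [ 0.5435 -0.0314  0.2399] rpy [-1.7998e+02 -1.0000e-02  1.5782e+02] open 0.0875 F [0.6 0.2 0.6] t 47.4
turn units [-0. -0.  0.] shift units after turn [-2.41 -0.04  8.72]
```

```bash

python3 -m handwheel '[[1,-0.8,0.05,0,0,0,0],[1,-0.8,0,0.7,0,0,0],[1,-0.78,0,1,0,0,0],[1,0,0,1,0,0,0],[1,0,0,1,0,0,0]]' >/dev/null
python3 -m handwheel '[[1,0,0,1,0,0,0],[1,0,0,1,0,0,0],[1,0,0,1,0,0,0],[1,0,0,1,0,0,0],[1,0,0,0.67,0,0,0]]' 
python3 - <<'E'
from wr import *
o=get_obs(); s=snapshot("wrist"); c=s["color"]; m=wood(c,(180,0,340,230)); comps(m,60)
e=o["tool_pos"]; A=Ro.from_euler("xyz",o["orientation"],degrees=True)
print(proj(s,A.apply([[.036,0,e[2]-.044],[.036,0,e[2]]])+e,o))
E
python3 go.py 0.599 -0.055 0.022 157.8
```

```text
clock: 48.65
tool_pos: [0.5995, -0.052, 0.1889]
orientation: [-180.0, -0.0, 157.9]
force: [0.0, 0.4, 0.4]
opening: 0.0872
gripper_force: 0.0
area 1521 bbox [208   0 101  22] cen [258.6272   9.0079] dir 0.9999967 0.0025576935
area 3560 bbox [207 169 103  61] cen [257.8267 193.7666] dir 0.99999595 -0.0028534085
[[259.4229 185.4376]
 [258.9703 167.0747]]
grasp [ 0.5984 -0.0522  0.028 ] rpy [-1.7993e+02 -1.3000e-01  1.5784e+02] open 0.0875 F [-1.8 -0.  -2.4] t 48.7
turn units [-0.01 -0.02  0.01] shift units after turn [-0.07 -0.09  0.24]
```

```bash

python3 -m handwheel '[[1,-0.05,-0.02,0.26,0,0,0],[1,0,0,0,0,0,0],[-1,0,0,0,0,0,0],[-1,0,0,0,0,0,0],[-1,0,0,0,0,0,0]]' >/dev/null
python3 -m handwheel '[[-1,0,0,0,0,0,0],[-1,0,0,0,0,0,0],[-1,0,0,0,0,0,0],[-1,0,0,0,0,0,0]]'
python3 -m handwheel '[[-1,0.25,0,-1,0,0,0],[-1,0.43,0,-1,0,0,0],[-1,0.6,0,-0.92,0,0,0],[-1,0.75,0,-0.8,0,0,0],[-1,0.88,0,-0.65,0,0,0]]' 
python3 -m handwheel '[[-1,0.98,0,-0.49,0,0,0],[-1,1,0,-0.3,0,0,0],[-1,1,0,-0.13,0,0,0],[-1,1,0,0.03,0,0,0],[-1,0.3,0,0.03,0,0,0]]' 
python3 -m handwheel '[[-1,0.3,0,0.02,0,0,0],[-1,0.3,0,0,0,0,0],[-1,0,0,0,0,0,0]]'
python3 chk.py .156 | egrep "near|handle|area [0-9]{4}"
python3 go.py 0.599 -0.055 0.156 157.8
```

```text
clock: 49.82
tool_pos: [0.6, -0.0534, 0.1831]
orientation: [180.0, 0.0, 157.8]
force: [-0.7, 0.7, 0.5]
opening: 0.0243
gripper_force: 30.0
clock: 50.45
tool_pos: [0.5327, -0.0258, 0.2936]
orientation: [179.9, 0.1, 157.8]
force: [0.3, -0.5, -0.6]
opening: 0.0242
gripper_force: 30.0
clock: 51.08
tool_pos: [0.4339, 0.015, 0.3165]
orientation: [179.8, 0.3, 157.9]
force: [-0.5, -0.4, 15.3]
opening: 0.0245
gripper_force: 30.0
clock: 51.45
tool_pos: [0.4219, 0.0208, 0.3172]
orientation: [179.7, 0.4, 158.0]
force: [2.0, -2.1, 21.6]
opening: 0.0244
gripper_force: 30.0
area 3251 bbox [221 174  74  59] cen [257.1759 200.7998] dir 0.9988142 0.04868462
area 2078 bbox [150 289 220  14] cen [269.9745 297.2459] dir 0.9998876 -0.01499327
area 32635 bbox [150   0 220 208] cen [245.6075  83.4445] dir 0.9565793 -0.2914722
foot near edge [235.6 158.6] [281.2 158.6]
guard bot near edge [221.5 188.8] [296.3 188.8]
guard top near edge [220.3 191.3] [297.6 191.3]
handle end c [259.5 282.4]
grasp [0.4235 0.021  0.1582] rpy [179.73   0.45 157.98] open 0.0248 F [ 1.2 -2.2 20.7] t 51.5
turn units [0.05 0.07 0.03] shift units after turn [-7.65 -0.16  0.09]
```

```bash

python3 -m handwheel '[[-1,0.3,0,-0.02,0,0,0],[-1,0,0,-0.05,0,0,0],[-0.1,0,0,0,0,0,0],[-0.1,0,0,0,0,0,0],[-0.1,0,0,0,0,0,0]]' >/dev/null
python3 -m handwheel '[[0.2,0,0,0,0,0,0],[0.2,0,0,0,0,0,0],[0.2,0,0,0,0,0,0],[0.2,0,0,0,0,0,0]]'
cat > st.py <<'E'
import sys
from wr import *
o=get_obs(); s=snapshot("wrist"); c=s["color"]; m=wood(c,(190,0,330,236)); zt=o["tool_pos"][2]; L=float(sys.argv[1])
ys,xs=np.where(m); print("rows",ys.min(),ys.max())
e=[(x,int(np.where(m[:,x])[0].min())) for x in range(190,330,6) if m[:,x].any()]; print(e)
r=[(y,int(np.where(m[y])[0].min()),int(np.where(m[y])[0].max())) for y in range(100,236,6) if m[y].any()]; print(r)
q=np.array(e[2:-2],float); T=tool(s,q,zt-(L-.03)); p=np.polyfit(T[:,1],T[:,0],1); print("near edge tool x at y=0 (mm)",p[1]*1000,"yaw deg (turn)",-np.degrees(np.arctan(p[0])))
w=[b for b in r if b[2]-b[1]>65]; T=tool(s,[(b[i],b[0]) for b in w for i in (1,2)],zt-(L-.03)); print("mean y mm",T[:,1].mean()*1000)
E
python3 st.py .156
```

```text
clock: 52.62
tool_pos: [0.4127, 0.0229, 0.3151]
orientation: [-180.0, -0.0, 157.8]
force: [-0.9, -0.4, 0.6]
opening: 0.0522
gripper_force: 0.0
rows 79 235
[(226, 227), (232, 227), (238, 191), (244, 191), (250, 191), (256, 191), (262, 191), (268, 191), (274, 191), (280, 191), (286, 227), (292, 227), (328, 81)]
[(100, 326, 329), (196, 235, 284), (202, 234, 284), (208, 234, 284), (214, 235, 284), (220, 235, 284), (226, 234, 284), (232, 224, 296)]
near edge tool x at y=0 (mm) 20.521067994575905 yaw deg (turn) 23.35399511746505
mean y mm 0.6618061942143347
```

```bash

python3 - <<'E'
from wr import *
o=get_obs(); s=snapshot("wrist"); c=s["color"]; A=Ro.from_euler("xyz",o["orientation"],degrees=True); e=o["tool_pos"]
print("guard near",tool(s,[(224,227),(296,227)],e[2]-.126)*1000,"footwood near",tool(s,[(234.5,191),(284,191)],e[2]-.03)*1000)
hs=cv2.cvtColor(c,cv2.COLOR_RGB2HSV)
for y in range(150,236,6): print(y,hs[y,[230,245,259,275,288]].tolist())
b=A.apply([-.023,.0007,0])+e; print("axis at",b)
for n in ("scene","top"):
    t=snapshot(n); m=wood(t["color"],(0,0,512,384)); X=[[b[0],b[1],z] for z in (.02,.03,.04,.08,.12,.128,.14,.156,.17,.18)]
    p=proj(t,X).round().astype(int); h=cv2.cvtColor(t["color"],cv2.COLOR_RGB2HSV); print(n,[(tuple(q),h[q[1],q[0]].tolist()) for q in p])
    q=p[5]; z=np.zeros_like(m); z[q[1]-45:q[1]+45,q[0]-45:q[0]+45]=m[q[1]-45:q[1]+45,q[0]-45:q[0]+45]; comps(z,10)
E
```

```text
guard near [[  0.319  -20.4925 189.1577]
 [  0.3143  21.8033 189.1577]] footwood near [[ -2.6319 -21.3535 285.1577]
 [ -2.6269  22.7807 285.1577]]
150 [[173, 11, 210], [175, 8, 203], [170, 11, 208], [171, 9, 205], [169, 10, 209]]
156 [[171, 12, 209], [176, 10, 210], [169, 10, 208], [171, 9, 209], [175, 7, 214]]
162 [[173, 8, 121], [168, 10, 124], [174, 8, 165], [176, 10, 209], [167, 8, 213]]
168 [[173, 8, 125], [5, 12, 126], [0, 8, 134], [165, 13, 120], [170, 6, 122]]
174 [[8, 8, 127], [165, 8, 124], [0, 10, 123], [173, 8, 121], [174, 10, 122]]
180 [[171, 14, 128], [173, 8, 124], [0, 10, 123], [0, 8, 122], [0, 6, 122]]
186 [[0, 8, 127], [18, 10, 123], [17, 14, 127], [25, 12, 129], [174, 11, 121]]
192 [[0, 8, 126], [15, 104, 125], [16, 104, 118], [16, 104, 123], [0, 4, 121]]
198 [[173, 8, 128], [16, 110, 187], [16, 112, 182], [16, 109, 183], [0, 8, 125]]
204 [[0, 8, 126], [16, 110, 186], [16, 113, 179], [16, 109, 182], [173, 8, 124]]
210 [[0, 6, 118], [16, 112, 185], [16, 109, 177], [16, 111, 183], [174, 10, 125]]
216 [[0, 9, 117], [16, 109, 185], [144, 13, 98], [16, 111, 183], [174, 
[... 1225 characters left out ...]
] cen [252.0392 225.5359] dir 1.0 -0.00013202218
area 121 bbox [313 230  14  13] cen [319.4215 236.5868] dir 0.99991655 0.0129164355
top [((np.int64(229), np.int64(224)), [14, 42, 66]), ((np.int64(229), np.int64(224)), [14, 42, 66]), ((np.int64(229), np.int64(223)), [13, 41, 56]), ((np.int64(228), np.int64(222)), [8, 46, 61]), ((np.int64(227), np.int64(220)), [13, 51, 80]), ((np.int64(227), np.int64(220)), [13, 51, 80]), ((np.int64(226), np.int64(219)), [13, 58, 110]), ((np.int64(226), np.int64(219)), [13, 58, 110]), ((np.int64(226), np.int64(218)), [13, 54, 113]), ((np.int64(226), np.int64(218)), [13, 54, 113])]
area 13 bbox [195 244   5   9] cen [197.7692 248.7692] dir 0.4417075 -0.8971591
```

```bash

python3 -m handwheel '[[0.2,-0.44,0.03,0,0,0,0],[0.2,-0.44,0,0,0,0,0],[0.2,0,0,0,0,0,0],[0.2,0,0,0,0,0,0]]'
python3 st.py .156
```

```text
clock: 53.32
tool_pos: [0.4333, 0.015, 0.3149]
orientation: [-180.0, -0.0, 157.8]
force: [0.4, 0.1, 0.8]
opening: 0.0524
gripper_force: 0.0
rows 54 235
[(226, 191), (232, 191), (238, 166), (244, 166), (250, 166), (256, 166), (262, 166), (268, 166), (274, 166), (280, 166), (286, 191), (292, 191), (328, 56)]
[(166, 236, 280), (172, 234, 285), (178, 233, 284), (184, 233, 284), (190, 233, 284), (196, 222, 297), (202, 222, 297), (208, 222, 296), (214, 222, 296), (220, 223, 296), (226, 223, 296), (232, 223, 295)]
near edge tool x at y=0 (mm) 35.50545339979835 yaw deg (turn) 16.12503352603085
mean y mm 0.22129709752278154
```

```bash

python3 -m handwheel '[[-1,0,0.01,0,0,0,0],[-1,0,0,0,0,0,0],[-1,0,0,0,0,0,0],[-1,0,0,0,0,0,0],[-1,0,0,0,0,0,0]]'
python3 -m handwheel '[[-1,0,0,0.08,0,0,0],[-1,0,0,0,0,0,0],[-1,0,0,0,0,0,0]]'
python3 -m handwheel '[[-1,0,0,-1,0,0,0],[-1,0,0,-1,0,0,0],[-1,0,0,-1,0,0,0],[-1,0,0,-1,0,0,0],[-1,0,0,-1,0,0,0]]'
python3 -m handwheel '[[-1,0,0,-0.1,0,0,-0.98],[-1,0,0,0,0,0,-0.98],[-1,0,0,0,0,0,-0.98],[-1,0,0,0,0,0,-0.98],[-1,0,0,0,0,0,-0.98]]' >/dev/null
python3 -m handwheel '[[-1,0,0,0,0,0,-0.98],[-1,0,0,0,0,0,-0.98],[-1,0,0,0,0,0,-0.98],[-1,0,0,0,0,0,-0.98],[-1,0,0,0,0,0,-0.94]]'
python3 st.py .156|tail -2;python3 chk.py .156 | egrep "near|area [0-9]{4}"
python3 go.py 0.4003 0.2886 0.28 -143.6
```

```text
clock: 54.0
tool_pos: [0.4335, 0.0155, 0.3152]
orientation: [180.0, 0.0, 157.8]
force: [-0.1, 0.1, 0.7]
opening: 0.0244
gripper_force: 30.0
clock: 54.38
tool_pos: [0.4345, 0.0156, 0.3151]
orientation: [179.9, 0.2, 157.9]
force: [-2.3, -1.1, 14.4]
opening: 0.0244
gripper_force: 30.0
clock: 55.0
tool_pos: [0.433, 0.0154, 0.4384]
orientation: [-180.0, -0.1, 157.8]
force: [0.5, -0.6, -3.3]
opening: 0.0245
gripper_force: 30.0
clock: 56.25
tool_pos: [0.4331, 0.0154, 0.44]
orientation: [180.0, -0.1, -143.4]
force: [-0.3, 0.1, -2.5]
opening: 0.0243
gripper_force: 30.0
near edge tool x at y=0 (mm) 8.148575356954986 yaw deg (turn) 6.489686189976586
mean y mm -0.49353448016027873
area 3624 bbox [221 166  75  68] cen [257.926 199.231] dir 0.99999946 -0.0010299404
area 3079 bbox [150 268 220  35] cen [266.2647 291.6833] dir 0.99999964 0.0008324414
area 37356 bbox [150   0 220 208] cen [261.3426  94.9756] dir 0.98404557 -0.17791668
foot near edge [235.7 159.2] [281.2 159.2]
guard bot near edge [221.6 189.9] [296.3 189.9]
guard top near edge [220.4 192.5] [297.6 192.5]
grasp [0.433  0.0154 0.281 ] rpy [ 1.7996e+02 -7.0000e-02 -1.4356e+02] open 0.024 F [-0.1 -0.2 -2.4] t 56.35
turn units [ 0.01 -0.01  0.01] shift units after turn [-5.43  9.57  0.04]
```

```bash

python3 -m handwheel '[[-1,-0.54,0.96,0,0,0,0],[-1,-0.54,0.96,0,0,0,0],[-1,-0.54,0.96,0,0,0,0],[-1,-0.54,0.96,0,0,0,0],[-1,-0.54,0.96,0,0,0,0]]' >/dev/null
python3 -m handwheel '[[-1,-0.54,0.96,0,0,0,0],[-1,-0.54,0.96,0,0,0,0],[-1,-0.54,0.96,0,0,0,0],[-1,-0.54,0.96,0,0,0,0],[-1,-0.54,0.94,0,0,0,0]]' >/dev/null
python3 -m handwheel '[[-1,0,0,1,0,0,0],[-1,0,0,0,0,0,0],[-1,0,0,0,0,0,0]]' 
python3 go.py 0.4888 0.3535 0.254 -143.6; python3 chk.py .156 | egrep "area [0-9]{4}"
```

```text
clock: 57.98
tool_pos: [0.4001, 0.2882, 0.4161]
orientation: [-180.0, -0.0, -143.7]
force: [-0.9, -0.7, -2.7]
opening: 0.0244
gripper_force: 30.0
grasp [0.4001 0.2881 0.2571] rpy [-1.7997e+02 -2.0000e-02 -1.4368e+02] open 0.0244 F [-0.9 -0.7 -2.7] t 57.975
turn units [-0.   -0.   -0.01] shift units after turn [-4.41  0.    0.12]
area 4543 bbox [220 152  77  82] cen [258.1096 192.3007] dir 0.020162603 0.9997967
area 3135 bbox [150 269 220  34] cen [266.1432 292.0427] dir 0.99999994 -0.00030812898
area 26489 bbox [150   0 195 208] cen [226.1296  95.4489] dir 0.21770385 0.97601485
area 3247 bbox [298  36  72  86] cen [327.1851  83.0493] dir 0.13574153 0.9907443
```

```bash
python3 st.py .156
```

```text
rows 153 235
[(196, 234), (202, 226), (220, 190), (226, 186), (232, 158), (238, 153), (244, 153), (250, 153), (256, 154), (262, 154), (268, 154), (274, 154), (280, 154), (286, 187), (292, 187), (310, 230), (316, 227)]
[(154, 235, 281), (160, 232, 284), (166, 232, 284), (172, 232, 284), (178, 232, 284), (184, 233, 284), (190, 220, 296), (196, 221, 296), (202, 221, 296), (208, 221, 295), (214, 221, 295), (220, 228, 289), (226, 201, 315), (232, 197, 319)]
near edge tool x at y=0 (mm) 20.91945358144824 yaw deg (turn) -1.284503371845146
mean y mm -0.3058493744874186
```

```bash

python3 -m handwheel '[[-1,-0.6,0,0.04,0,0,0],[-1,-0.6,0,0,0,0,0],[-1,-0.6,0,0,0,0,0],[-1,-0.4,0,0,0,0,0],[-1,0,0,0,0,0,0]]'
python3 -m handwheel '[[-1,-0.6,0,0,0,0,0],[-1,-0.6,0,0,0,0,0],[-1,-0.6,0,0,0,0,0],[-1,-0.4,0,0,0,0,0],[-1,0,0,0,0,0,0]]'
python3 go.py 0.4888 0.3535 0.252 -143.6; python3 st.py .156 | head -3
```

```text
clock: 58.7
tool_pos: [0.445, 0.3215, 0.4141]
orientation: [-180.0, -0.0, -143.6]
force: [-0.3, -0.4, -2.8]
opening: 0.0244
gripper_force: 30.0
clock: 59.32
tool_pos: [0.4892, 0.3541, 0.4141]
orientation: [-180.0, -0.0, -143.6]
force: [-0.6, -0.9, -2.9]
opening: 0.0243
gripper_force: 30.0
grasp [0.4891 0.354  0.2551] rpy [-1.7999e+02 -5.0000e-02 -1.4363e+02] open 0.0243 F [-0.6 -0.9 -2.9] t 59.325
turn units [-0.   -0.01 -0.01] shift units after turn [ 0.02 -0.01  0.12]
rows 167 235
[(196, 234), (202, 227), (226, 192), (232, 191), (238, 191), (244, 168), (250, 167), (256, 167), (262, 167), (268, 167), (274, 191), (280, 191), (286, 192), (292, 192), (310, 230), (316, 227)]
[(172, 244, 272), (178, 244, 272), (184, 244, 272), (190, 244, 272), (196, 221, 295), (202, 222, 295), (208, 222, 295), (214, 222, 294), (220, 228, 288), (226, 235, 315), (232, 197, 318)]
```

The visible gap between the prongs (columns 244–272) is centred on the guard (222–295), so I lower it.

```bash

python3 -m handwheel '[[-1,0,0,0.25,0,0,0],[-1,0,0,0.2,0,0,0],[-1,0,0,0.2,0,0,0],[-1,0,0,0.15,0,0,0],[-1,0,0,0,0,0,0]]'
python3 -m handwheel '[[-1,0,0,0.15,0,0,0],[-1,0,0,0.15,0,0,0],[-1,0,0,0.1,0,0,0],[-1,0,0,0.08,0,0,0],[-1,0,0,0,0,0,0]]'
python3 go.py 0.4888 0.3535 0.222 -143.6
```

```text
clock: 60.0
tool_pos: [0.4885, 0.3536, 0.3943]
orientation: [-180.0, -0.0, -143.6]
force: [0.2, -1.0, -2.5]
opening: 0.0243
gripper_force: 30.0
clock: 60.62
tool_pos: [0.4887, 0.3537, 0.3827]
orientation: [-180.0, 0.0, -143.6]
force: [0.8, -0.3, -0.3]
opening: 0.0246
gripper_force: 30.0
grasp [0.4887 0.3537 0.2237] rpy [-1.8000e+02  1.0000e-02 -1.4361e+02] open 0.0246 F [ 0.8 -0.3 -0.3] t 60.625
turn units [-0.  0. -0.] shift units after turn [ 0.   -0.01  0.07]
```

```bash

python3 -m handwheel '[[-1,0,0,0.1,0,0,0],[-1,0,0,0,0,0,0],[0.5,0,0,0,0,0,0],[0.5,0,0,0,0,0,0],[0.5,0,0,0,0,0,0]]'
python3 -m handwheel '[[0.5,0,0,0,0,0,0],[0.5,0,0,-0.7,0,0,0],[0.5,0,0,-1,0,0,0],[0.5,0,0,-1,0,0,0],[0.5,0,0,-1,0,0,0]]'
for i in 1 2 3 4; do python3 -m handwheel '[[0.5,0,0,-0.5,0,0,0],[0.5,0,0,0,0,0,0],[0.5,0,0,0,0,0,0],[0.5,0,0,0,0,0,0],[0.5,0,0,0,0,0,0]]' >/dev/null; done
python3 - <<'E'
from wr import *
import time
o=get_obs(); e=o["tool_pos"]; print(e,o["force"])
s=snapshot("wrist"); m=wood(s["color"],(190,0,340,240)); comps(m,100)
seats=np.array([[.643,.1446],[.5659,.2492],[.4888,.3538]])
# check guards hang at z~.185: scene-view wood/dark centroids vs predicted guard top centres
t=snapshot("scene"); c=t["color"]; h=cv2.cvtColor(c,cv2.COLOR_RGB2HSV)
for i,xy in enumerate(seats):
    p=proj(t,[[*xy,.19],[*xy,.22],[*xy,.245]]); print("hook",i,p.round(0).tolist(),[h[int(q[1]+.5),int(q[0]+.5)].tolist() for q in p])
m=wood(c,(180,180,400,330)); comps(m,12)
d=cv2.inRange(h,(0,0,0),(180,255,45)); z=np.zeros_like(d); z[190:260,260:330]=d[190:260,260:330]; print("dark"); comps(z,12)
E
```

```text
clock: 61.25
tool_pos: [0.4886, 0.3537, 0.3803]
orientation: [180.0, 0.0, -143.6]
force: [-0.1, 0.2, -0.6]
opening: 0.0488
gripper_force: 0.0
clock: 61.88
tool_pos: [0.4886, 0.3535, 0.475]
orientation: [180.0, 0.1, -143.6]
force: [-0.1, 0.6, 0.5]
opening: 0.0656
gripper_force: 0.0
[0.4886 0.3536 0.5224] [ 0.0952 -0.0407 -0.6324]
area 1551 bbox [237 147  42  55] cen [257.882  173.9491] dir 0.0143672805 -0.99989676
hook 0 [[252.0, 225.0], [252.0, 217.0], [253.0, 210.0]] [[14, 150, 92], [14, 193, 91], [16, 159, 186]]
hook 1 [[295.0, 238.0], [295.0, 230.0], [296.0, 223.0]] [[112, 122, 23], [0, 255, 11], [135, 18, 57]]
hook 2 [[340.0, 252.0], [341.0, 244.0], [343.0, 237.0]] [[18, 114, 114], [18, 123, 118], [19, 117, 144]]
area 48 bbox [347 180  15   7] cen [354.7083 182.1042] dir 0.9687896 0.24788463
area 13 bbox [362 183   6   6] cen [364.9231 185.6154] dir 0.5521048 0.83377475
area 12 bbox [396 185   4   6] cen [397.6667 187.75  ] dir 0.38876894 -0.9213353
area 19 bbox [346 189  10   5] cen [350.3158 190.6316] dir 0.99918556 -0.040350586
area 15 bbox [395 192   5   8] cen [396.8    196.1333] dir 0.010712494 0.9999426
area 57 bbox [250 207   6  11] cen [252.3684 212.0175] dir 0.06580275 -0.99783266
area 153 bbox [243 220  19  13] cen [252.0392 225.5359] dir 1.0 -0.00013202218
area 125 bbox [313 230  14  14] cen [319.472 236.952] dir 0.99367934 0.11225552
area 60 bbox [339 234   7  12] cen [342.1833 239.3667] dir 0.11959926 -0.99282223
area 177 bbox [331 246  19  15] cen [339.9209 252.6554] dir 0.96319205 0.26881415
area 62 bbox [337 270   8  14] cen [340.5806 276.5   ] dir 0.31722713 -0.9483496
dark
area 43 bbox [293 221   6  10] cen [295.8837 225.8605] dir 0.13476838 -0.99087715
area 127 bbox [286 233  18  13] cen [294.5669 238.5433] dir 0.99877423 0.049497657
```

All three guards sit within a pixel of where they should hang, and the hooks have settled, so I'm handing in.

```bash
python3 -m handwheel '[[0.5,0,0,0,0,0,0],[0.5,0,0,0,0,0,0],[0.5,0,0,0,0,0,0],[0.5,0,0,0,0,0,0],[0.5,0,0,0,0,0,0]]' >/dev/null; python3 -c "
from plant import *
print(close_job())"
```

```text
the job is handed in; nothing more can be done
None
```

All three utensils hang let go on hooks of their own (mallet on hook0, masher on hook1, brush on hook2). In the last camera check each guard was within a pixel of its expected place. I handed the job in at about 65 s, and no verdict was returned.

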